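# Restock the tilt-out tea bin on the sushi counter

### The job

Lift the rectangular tea tin out of its caddy and stand it upright on the counter, and tip the white tilt-out bin forward as far as it goes. With the bin open, pick the tin up again, stand it foot down on the bin's floor without dropping it in, and push the bin back until it clicks fully shut. Leave the round jar, the cup and the soy bottle where they stand.

Things in the scene. Friction and masses are not known exactly. Their poses are not given: they have to be found in the camera images.
- tin_mid (a point): Centre (half-way up) of the loose rectangular steel tea tin, 32 mm (its x) by 50 mm (its y) by 88 mm tall (its z, up), 0.11 to 0.23 kg, a thin dark line around it. It starts standing in either bay of the caddy, where it can be gripped only across its 32 mm (walls at both y sides). In the bin, which is narrow front to back, it must be held across its 50 mm.
- caddy: Fixed wooden caddy; origin under its centre. Base 70 (x) x 142 (y) x 12 mm thick; three upright walls 8 mm thick, 50 mm long in x, at y = -67, 0 and 67 mm, up to 92 mm above the counter, make two bays 59 mm wide, open at front and back. One holds the tin, the other the round jar; both stand on the base, 12 mm above the counter.
- bin (a joint): Tilt angle of the white tilt-out bin about its bottom front edge: 0 shut, grows to 0.55 rad at its stop as the top tips out towards the robot side. The stiff hinge stays where it is left. It clicks in and out of the shut position over the first 0.15 rad (about 5 N extra at the handle); beyond that about 2 N at the handle moves it. Pushed fully home it reads under 0.01.
- bin_hinge (a point): Middle of the bin's bottom front edge, on the hinge line, 18 mm above the counter. Axes turn with the bin: x from the front into it, y along the hinge, z up along the front wall (leaning to -x by the joint angle when open). Bin: x 0 to 52, y -70 to 70 mm; front wall 108 mm high, back 88 mm; walls and floor 5 mm thick; inside 42 mm front to back, 130 mm wide.
- case: Fixed wooden case around the bin; origin on the counter under the middle of its front edge, x from the front (robot side) to the back. 75 mm deep, 176 mm wide, 146 mm high; the roof (underside at 134 mm) covers the shut bin, which can be loaded only when tipped out.
- bin_handle (a point): Middle of the bin's bar handle: a round steel bar, 10 mm diameter, 80 mm long along y, carried by two arms at its ends, 42 mm in front of the outside of the front wall and 104 mm up from the hinge. A clear gap of 37 mm lies between bar and wall; fingertips put into it from above can pull on the bar or push on the wall. Follow the arc: a level push on the bar of the open bin can jam, as the bar rises. Axes as bin_hinge.
- bin_floor (a point): Centre of the bin's inner floor, 26 mm behind and 5 mm above the hinge in the bin's axes (same axes as bin_hinge).
- jar_mid (a point): Centre of the bystander round steel jar, 44 mm diameter, 78 mm tall, loose in the caddy's other bay.
- cup_mid (a point): Centre of a blue ceramic cup, rim 72 mm diameter, 75 mm tall, loose on the counter to the left of the bin's case.
- soy_mid (a point): Centre of an amber soy bottle, 52 mm diameter, 130 mm tall, loose on the counter at the far side, between the caddy and the case.
Not all that is in view belongs to the job. Leave any blue, brown or red look-alike of the part that bears tin_mid alone.

How it is judged:
On the way, in this order (a step that is already met when the one before it is completed fails the run):
1. The bin is tipped fully open while the tin stands upright on the counter, let go (value of joint bin above 0.48 rad and height (world z) of tin_mid between 0.038 and 0.049 m and angle between tin_mid's own z axis and vertical below 0.15 rad and contact force between the fingers and tin below 0.2 N), for 0.2 s.
2. The tin, still held by the fingers, has been lowered on to (within 14 mm of) the floor of the open bin (value of joint bin above 0.4 rad and contact force between the fingers and tin above 0.5 N and x of tin_mid in the frame of bin_floor between -0.02 and 0.02 m and y of tin_mid in the frame of bin_floor between -0.06 and 0.06 m and z of tin_mid in the frame of bin_floor between 0.03 and 0.058 m), for 0.05 s.
At the end, for the whole second after the job is handed in: The bin is clicked shut (joint below 0.03 rad) and the tin stands foot down on the bin's floor inside it, at rest, its axis within 0.25 rad of the bin's (value of joint bin below 0.03 rad and x of tin_mid in the frame of bin_floor between -0.02 and 0.02 m and y of tin_mid in the frame of bin_floor between -0.06 and 0.06 m and z of tin_mid in the frame of bin_floor between 0.03 and 0.058 m and angle between the z axis of tin_mid and the z axis of bin_floor, either way round below 0.25 rad and angle between tin_mid's own z axis and vertical below 0.3 rad and linear speed of tin below 0.03 m/s); the robot touches nothing.
It fails at once if The round jar is moved more than 30 mm (distance of jar_mid from where it was at the start of the episode above 0.03 m).
It fails at once if The cup is moved more than 30 mm (distance of cup_mid from where it was at the start of the episode above 0.03 m).
It fails at once if The soy bottle is moved more than 30 mm (distance of soy_mid from where it was at the start of the episode above 0.03 m).
It also fails if it takes over 72 s, if anything falls off the work surface, if the arm or the gripper's body presses on something with over 40 N, if the wrist force passes 120 N, or if a joint passes its speed limit or range.

### The arm

A 6-joint arm with a two-finger parallel gripper is mounted at the origin on the work surface. World frame = base frame: x ahead of the robot, y to its left, z up, the work surface at z = 0. Lengths are in m, angles in rad, forces in N, time in s.
With the tool pointing down it reaches from about 0.375 to 0.975 m from the base axis. Payload 3.8 kg.
Tool frame: the origin (TCP) lies at the very end of the fingers, on their centre line; the grasp point (between the pads) lies r.grasp_offset behind it (r.grasp_offset is the distance from the TCP to the grasp point, in m); z points along the fingers, x is the direction in which the jaws open and shut, and the axes are right-handed (so a half turn about z gives the same grasp; the last joint's range is limited). The gripper opens to 88 mm and grips with 3 to 60 N. Pads are 18 mm wide; open, the fingers measure 123 mm over their backs; the gripper's body (75 mm by 187 mm) begins 45 mm behind the grasp point.
Start: joints at [-1.145, 0.264, 1.604, -0, 1.274, -0.037], TCP at [0.301, -0.604, 0.239] pointing down, gripper open.
Joint ranges: [-2.63, 2.63], [-0.94, 2.18], [0.31, 2.57], [-1.31, 4.45], [0, 2.66], [-2.55, 2.55]. Speed limits (rad/s): [2.57, 2.57, 3.14, 3.14, 3.14, 3.14].

### API

Orientations are given as a unit quaternion [w, x, y, z].
In Python, from workcell import state, optics, r gives the robot as it stands.
- The arm moves only by the tool arm_command, never from a script. Its argument "rows" is a list of rows, each an object of numbers: "tx", "ty", "tz": the shift along the tool's x, y, z in m; "rx", "ry", "rz": the turn, a rotation vector about the tool's x, y, z in degrees; "claw": the finger opening in m, from 0 to 0.0881. A call has 1 to 12 rows; each row is the pose to reach, as a shift and turn from the pose commanded when the call began, along the tool's axes at that moment; what a row does not reach only later rows make up. A row lasts 1/12 s, in which the tool goes at most 41.7 mm and 7.16 degrees, less where a joint would pass 70% of its speed; a pose out of reach is approached as far as the arm can. A call with a gripper value outside its range is refused whole. The fingers move at their own pace and stop on an object; "grip_force" is the grip in N (left out, the last holds). Time passes only in rows, so rows that repeat a pose let the fingers close. It gives the time, the measured TCP pose, the force and the opening at its end, in the units of the state.
- state(): the state, without advancing time (a new reading comes with each control period).
- optics.capture(name): name is "scene" or "side" or "wrist"; returns the picture (420x560x3 uint8, red, green, blue); there is no depth.
- optics.camera_params(name): a dict with "mtx" (3x3 intrinsics, pixels), "camera_from_world" (4x4, takes a point from world to camera coordinates). Camera axes: x right, y down, z forward; pixel columns grow to the right and rows downward; lengths in m; the calibration is good to about 2 mm. A picture is of the moment at which its call begins: read the wrist's pose just before it. camera_params takes no time and is no camera call; for the wrist camera it gives the pose at the moment of the call.
- r.sign_off(): hands the job in, once; it reports no verdict.
The state is a dict: "t": time; "joint_pos": joint angles; "dq": joint speeds; "tau": joint torques, N m; "position": TCP position; "tool_rot": TCP orientation; "wrist_force": force on the tool from outside, world axes, zero at the start; "wrist_torque": the same for the moment, N m; "opening": finger opening in m.
Only numpy, scipy, OpenCV 4.12 (cv2) and the standard library are available. Lean on these libraries where they do the work, as an engineer would, in place of code of your own. Each camera call takes 0.05 s, during which the arm holds its last target.

## Working session

There is one attempt and no reset: what is moved stays moved. The work goes in short steps, Python scripts to look and compute and a tool call to move; the robot and the scene stay as the last step left them, time stands still between calls to the robot, and variables do not carry over. Pictures are saved under pics/ and viewed, and the job is handed in when it is done.

Besides the shell and the picture viewer there is one more tool, called after "Call:" as name(argument=value, ...), one argument or row to a line, values as JSON. arm_command: Moves the arm, as the interface text tells. Its arguments: {"type":"object","properties":{"rows":{"type":"array","items":{"type":"object","properties":{"tx":{"type":"number"},"ty":{"type":"number"},"tz":{"type":"number"},"rx":{"type":"number"},"ry":{"type":"number"},"rz":{"type":"number"},"claw":{"type":"number"}}}},"grip_force":{"type":"number"}},"required":["rows"]}

```bash
ls; mkdir -p pics; python3 - <<'E'
from workcell import state, optics, r
import cv2
s=state()
for k,v in s.items(): print(k,v)
print(r.grasp_offset)
for n in("scene","side","wrist"):
    p=optics.camera_params(n); print(n,p)
    cv2.imwrite(f"pics/{n}0.png",optics.capture(n)[:,:,::-1])
E
```

```text
pics
t 0.0
joint_pos [-1.14488020e+00  2.64738541e-01  1.60538381e+00 -1.33885577e-05
  1.27366233e+00 -3.68993962e-02]
dq [ 6.71120341e-04  3.03456141e-05  1.44866129e-03  1.05347836e-03
  1.03881036e-03 -1.23053355e-03]
tau [-1.21214653e-03 -5.02116358e+01 -3.56873024e+01  7.25220772e-02
  2.92005477e-02 -1.46652678e-04]
position [ 0.30106944 -0.60334814  0.23739253]
tool_rot [-6.05275147e-04  8.50432532e-01 -5.26082985e-01 -9.13743538e-04]
wrist_force [0.38714343 0.30540914 0.93922145]
wrist_torque [ 0.02021106  0.05452839 -0.03099292]
opening 0.08818353648889246
0.0187
scene {'mtx': array([[494.92631039,   0.        , 283.48164202],
       [  0.        , 494.92631039, 217.8084664 ],
       [  0.        ,   0.        ,   1.        ]]), 'camera_from_world': array([[-0.3979963 ,  0.91733301, -0.00995457,  0.21789306],
       [ 0.59490026,  0.24981426, -0.76399379, -0.30276408],
       [-0.69834993, -0.30998868, -0.6451468 ,  1.56665195],
       [ 0.        ,  0.        ,  0.        ,  1.        ]])}
side {'mtx': array([[487.15325654,   0.        , 270.56664887],
       [  0.        
[... 182 characters left out ...]
912,  0.42029628, -0.80109705,  0.33058857],
       [ 0.56314905, -0.56978688, -0.59850319,  0.81324341],
       [ 0.        ,  0.        ,  0.        ,  1.        ]])}
wrist {'mtx': array([[354.9362231 ,   0.        , 278.24761627],
       [  0.        , 354.9362231 , 210.22540243],
       [  0.        ,   0.        ,   1.        ]]), 'camera_from_world': array([[ 4.45685008e-01, -8.95189299e-01, -9.96056707e-04,
        -6.75072291e-01],
       [-8.62718325e-01, -4.29815221e-01,  2.66413154e-01,
        -3.65560264e-02],
       [-2.38918325e-01, -1.17877032e-01, -9.63858412e-01,
         3.88456066e-01],
       [ 0.00000000e+00,  0.00000000e+00,  0.00000000e+00,
         1.00000000e+00]])}
```

View pics/scene0.png

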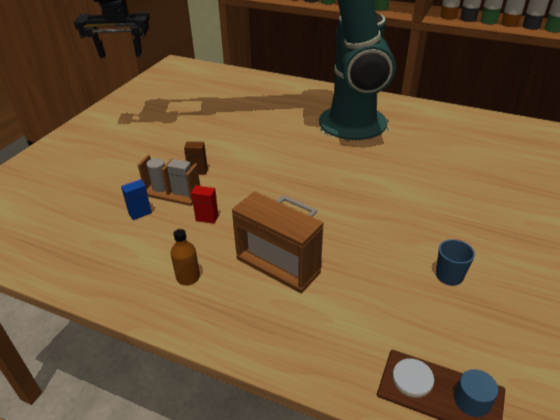

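View pics/side0.png

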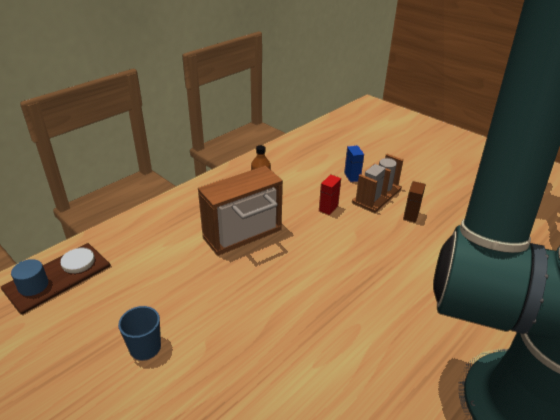

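View pics/wrist0.png

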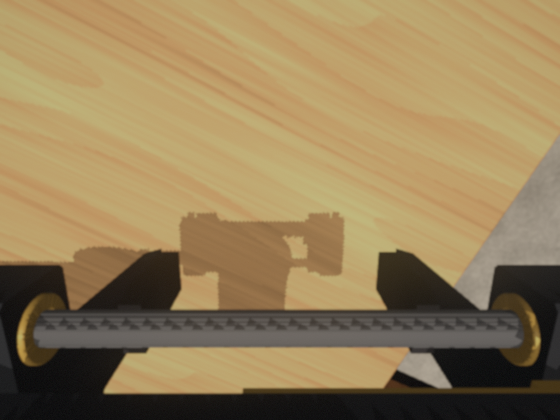

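The scene view looks towards the robot. Candidates for the tin are the steel box in the caddy (180,178), the blue box (136,200), the red box (205,205), the brown box (196,158) and the round jar (157,176). By the description it is the steel box. I'll check it in close crops.

```bash
python3 - <<'E'
import cv2
import numpy as np
a=cv2.imread("pics/scene0.png");b=cv2.imread("pics/side0.png")
cv2.imwrite("pics/c1.png",cv2.resize(a[130:290,110:340],None,fx=3.4,fy=3.4,interpolation=cv2.INTER_CUBIC))
cv2.imwrite("pics/c2.png",cv2.resize(b[135:275,190:440],None,fx=3.2,fy=3.2,interpolation=cv2.INTER_CUBIC))
E
```

```text
(no output)
```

View pics/c1.png

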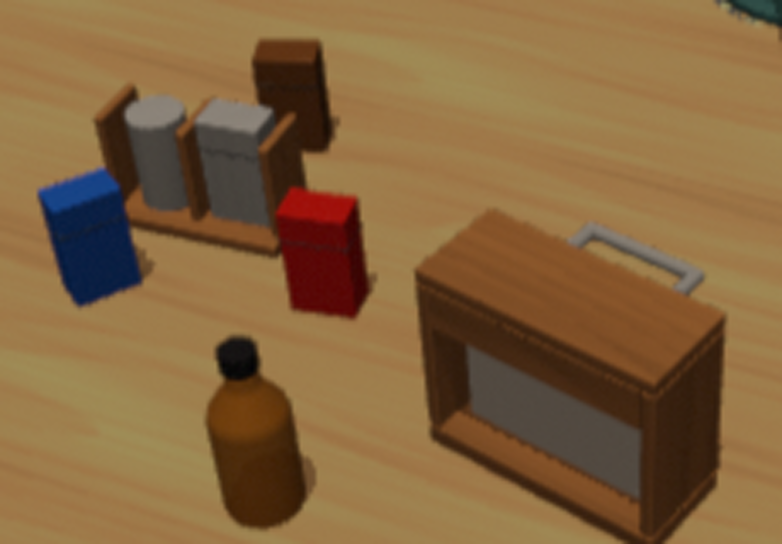

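View pics/c2.png

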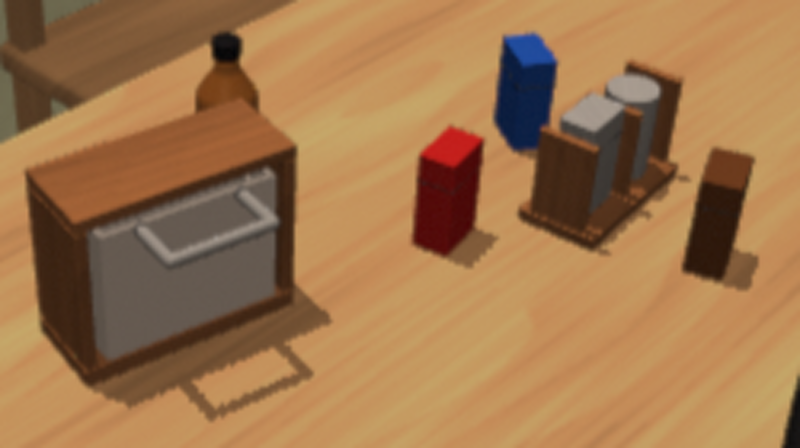

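```bash
cat > h.py <<'E'
import numpy as np, cv2
from workcell import state, optics, r
def ray(P,uv):
    T=P['camera_from_world'];R=T[:3,:3];c=-R.T@T[:3,3]
    uv=np.atleast_2d(np.array(uv,float))
    d=np.c_[uv,np.ones(len(uv))]@np.linalg.inv(P['mtx']).T@R
    return c,d
def onz(n,uv,z,P=None):
    P=P or optics.camera_params(n)
    c,d=ray(P,uv); return c+d*((z-c[2])/d[:,2])[:,None]
def proj(n,X,P=None):
    P=P or optics.camera_params(n);T=P['camera_from_world'];X=np.atleast_2d(X)
    q=(X@T[:3,:3].T+T[:3,3])@P['mtx'].T
    return q[:,:2]/q[:,2:]
def stereo(u1,P1,u2,P2):
    A1=P1['mtx']@P1['camera_from_world'][:3];A2=P2['mtx']@P2['camera_from_world'][:3]
    X=cv2.triangulatePoints(A1,A2,np.float64(np.atleast_2d(u1)).T,np.float64(np.atleast_2d(u2)).T)
    return (X[:3]/X[3]).T
E
python3 - <<'E'
from h import *
np.set_printoptions(precision=4,suppress=True)
c1=lambda a:np.array(a)/3.4+[110,130]
c2=lambda a:np.array(a)/3.2+[190,135]
print("case scene\n",onz("scene",c1([(490,209),(724,318),(655,387),(417,272)]),.146))
print("case side\n",onz("side",c2([(243,98),(28,172),(78,222),(297,148)]),.146))
print("tin scene\n",onz("scene",c1([(197,122),(213,100),(274,108),(262,133)]),.1))
print("tin side\n",onz("side",c2([(592,94),(628,107),(598,139),(560,115)]),.1))
print("caddy outer walls scene",onz("scene",c1([(133,86),(97,120),(295,115),(263,150)]),.092))
print("side",onz("side",c2([(627,63),(682,80),(540,128),(600,148)]),.092))
print("base side",onz("side",c2([(521,211),(592,240),(676,164)]),.012))
print("jar",onz("scene",c1([(155,107)]),.09),onz("side",c2([(632,89)]),.09))
print("handle bar",stereo(c1([(592,228),(700,276)]),optics.camera_params("scene"),c2([(276,220),(172,259)]),optics.camera_params("side")))
print("soy",onz("scene",c1([(237,348)]),.13))
E
```

```text
case scene
 [[ 0.6175 -0.0361  0.146 ]
 [ 0.6589  0.1343  0.146 ]
 [ 0.7283  0.1192  0.146 ]
 [ 0.6903 -0.049   0.146 ]]
case side
 [[ 0.6805 -0.0495  0.146 ]
 [ 0.7154  0.1214  0.146 ]
 [ 0.6475  0.134   0.146 ]
 [ 0.6074 -0.0302  0.146 ]]
tin scene
 [[ 0.5519 -0.3053  0.1   ]
 [ 0.5232 -0.3105  0.1   ]
 [ 0.515  -0.2635  0.1   ]
 [ 0.5458 -0.2545  0.1   ]]
tin side
 [[ 0.544  -0.3024  0.1   ]
 [ 0.513  -0.3065  0.1   ]
 [ 0.503  -0.252   0.1   ]
 [ 0.5434 -0.2591  0.1   ]]
caddy outer walls scene [[ 0.5204 -0.3846  0.092 ]
 [ 0.5684 -0.3822  0.092 ]
 [ 0.507  -0.2517  0.092 ]
 [ 0.5542 -0.2497  0.092 ]]
side [[ 0.5589 -0.3748  0.092 ]
 [ 0.5121 -0.384   0.092 ]
 [ 0.5499 -0.2437  0.092 ]
 [ 0.501  -0.2536  0.092 ]]
base side [[ 0.5547 -0.2399  0.012 ]
 [ 0.4918 -0.2486  0.012 ]
 [ 0.5041 -0.3869  0.012 ]]
jar [[ 0.5354 -0.3549  0.09  ]] [[ 0.5343 -0.3462  0.09  ]]
handle bar [[0.5814 0.0173 0.1216]
 [0.5992 0.0972 0.1213]]
soy [[ 0.776  -0.1232  0.13  ]]
```

```bash
cat >> h.py <<'E'
from scipy.spatial.transform import Rotation as Ro
np.set_printoptions(precision=4,suppress=True)
def pose():
    s=state();q=s['tool_rot'];return np.array(s['position']),Ro.from_quat([q[1],q[2],q[3],q[0]])
def down(psi,tilt=0,axis=None):
    """tool x at world yaw psi, pointing down; then turned by tilt(rad) about world 'axis'"""
    c,s=np.cos(psi),np.sin(psi)
    R=Ro.from_matrix(np.array([[c,s,0],[s,-c,0],[0,0,-1]]).T)
    if tilt: R=Ro.from_rotvec(tilt*np.array(axis))*R
    return R
def to(p,R,frm=None):
    p0,R0=frm or pose()
    t=R0.inv().apply(np.array(p)-p0); w=np.degrees((R0.inv()*R).as_rotvec())
    print("t mm",(t*1e3).round(1),"r deg",w.round(2),"n",np.linalg.norm(t)*1e3//41.7+1,np.linalg.norm(w)//7.16+1)
    return t,w
def st():
    s=state();print("t %.2f"%s['t'],"p",np.array(s['position']),"f",np.array(s['wrist_force']).round(1),"open %.4f"%s['opening'])
E
python3 - <<'E'
from h import *
P=optics.camera_params("wrist");T=P['camera_from_world'];p,R=pose()
Rc=T[:3,:3];c=-Rc.T@T[:3,3]
print("cam in tool",R.inv().apply(c-p), "axis in tool",R.inv().apply(Rc[2]))
to([0.53,-0.282,0.26],down(0.1))
E
```

```text
cam in tool [ 0.0009 -0.0677 -0.146 ] axis in tool [0.0008 0.2665 0.9638]
t mm [-185.5 -348.3  -22. ] r deg [ -0.06   0.09 -69.21] n 10.0 10.0
```

Call:
arm_command(
  rows=[
    {"tx": -0.0155,"ty": -0.029,"rz": -5.8},
    {"tx": -0.031,"ty": -0.058,"tz": -0.01,"rz": -11.5},
    {"tx": -0.0465,"ty": -0.087,"tz": -0.022,"rz": -17.3},
    {"tx": -0.062,"ty": -0.116,"tz": -0.022,"rz": -23.1},
    {"tx": -0.077,"ty": -0.145,"tz": -0.022,"rz": -28.8},
    {"tx": -0.093,"ty": -0.174,"tz": -0.022,"rz": -34.6},
    {"tx": -0.108,"ty": -0.203,"tz": -0.022,"rz": -40.4},
    {"tx": -0.124,"ty": -0.232,"tz": -0.022,"rz": -46.1},
    {"tx": -0.139,"ty": -0.261,"tz": -0.022,"rz": -51.9},
    {"tx": -0.155,"ty": -0.29,"tz": -0.022,"rz": -57.7},
    {"tx": -0.17,"ty": -0.319,"tz": -0.022,"rz": -63.4},
    {"tx": -0.1855,"ty": -0.348,"tz": -0.022,"rz": -69.2},
  ],
)

```text
schema error: expected keys tx, ty, tz, rx, ry, rz, claw
```

Call:
arm_command(
  rows=[
    {"tz": 0},
    {"tz": 0},
  ],
)

```text
schema error: expected keys tx, ty, tz, rx, ry, rz, claw
```

```bash
python3 - <<'E'
from h import *
P=optics.camera_params("wrist")
cv2.imwrite("pics/w1.png",optics.capture("wrist")[:,:,::-1])
np.savez("pics/w1.npz",mtx=P['mtx'],T=P['camera_from_world']);st()
print(pose()[1].as_matrix())
E
```

```text
t 0.20 p [ 0.3011 -0.6036  0.2379] f [ 0.6 -0.  -0.7] open 0.0877
[[ 0.4464 -0.8948 -0.0006]
 [-0.8948 -0.4464  0.0013]
 [-0.0014 -0.     -1.    ]]
```

View pics/w1.png

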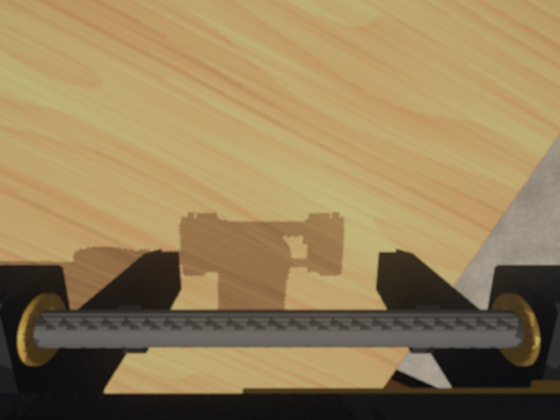

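Call:
arm_command(
  rows=[
    {"tx": -0.046,"ty": -0.087,"tz": -0.022,"rx": 0,"ry": 0,"rz": -17.3,"claw": 0.088},
    {"tx": -0.046,"ty": -0.087,"tz": -0.022,"rx": 0,"ry": 0,"rz": -17.3,"claw": 0.088},
    {"tx": -0.046,"ty": -0.087,"tz": -0.022,"rx": 0,"ry": 0,"rz": -17.3,"claw": 0.088},
    {"tx": -0.077,"ty": -0.145,"tz": -0.022,"rx": 0,"ry": 0,"rz": -28.8,"claw": 0.088},
    {"tx": -0.108,"ty": -0.203,"tz": -0.022,"rx": 0,"ry": 0,"rz": -40.4,"claw": 0.088},
    {"tx": -0.139,"ty": -0.261,"tz": -0.022,"rx": 0,"ry": 0,"rz": -52,"claw": 0.088},
    {"tx": -0.17,"ty": -0.319,"tz": -0.022,"rx": 0,"ry": 0,"rz": -63.4,"claw": 0.088},
    {"tx": -0.1855,"ty": -0.348,"tz": -0.022,"rx": 0,"ry": 0,"rz": -69.2,"claw": 0.088},
    {"tx": -0.1855,"ty": -0.348,"tz": -0.022,"rx": 0,"ry": 0,"rz": -69.2,"claw": 0.088},
    {"tx": -0.1855,"ty": -0.348,"tz": -0.022,"rx": 0,"ry": 0,"rz": -69.2,"claw": 0.088},
    {"tx": -0.1855,"ty": -0.348,"tz": -0.022,"rx": 0,"ry": 0,"rz": -69.2,"claw": 0.088},
    {"tx": -0.1855,"ty": -0.348,"tz": -0.022,"rx": 0,"ry": 0,"rz": -69.2,"claw": 0.088},
  ],
)

```text
t: 1.2
position: [0.5311, -0.2803, 0.2605]
tool_rot: [-0.0, 0.999, 0.052, -0.0]
wrist_force: [-1.1, -0.4, 0.1]
opening: 0.0879
```

Call:
arm_command(
  rows=[
    {"tx": 0,"ty": 0,"tz": 0,"rx": 0,"ry": 0,"rz": 0,"claw": 0.088},
    {"tx": 0,"ty": 0,"tz": 0,"rx": 0,"ry": 0,"rz": 0,"claw": 0.088},
  ],
)

```text
t: 1.37
position: [0.5292, -0.2837, 0.2605]
tool_rot: [0.0, 0.999, 0.049, -0.0]
wrist_force: [0.4, 0.1, -0.3]
opening: 0.088
```

```bash
cat >> h.py <<'E'
def snap(n,f):
    P=optics.camera_params(n)
    cv2.imwrite(f"pics/{f}.png",optics.capture(n)[:,:,::-1])
    np.savez(f"pics/{f}.npz",mtx=P['mtx'],camera_from_world=P['camera_from_world']);st()
def PP(f): return dict(np.load(f"pics/{f}.npz"))
E
python3 - <<'E'
from h import *
snap("wrist","w2");print(pose()[1].as_matrix())
E
```

```text
t 1.42 p [ 0.5291 -0.284   0.2606] f [0.2 0.1 0.8] open 0.0880
[[ 0.9953  0.0968 -0.0005]
 [ 0.0968 -0.9953 -0.0003]
 [-0.0005  0.0003 -1.    ]]
```

View pics/w2.png

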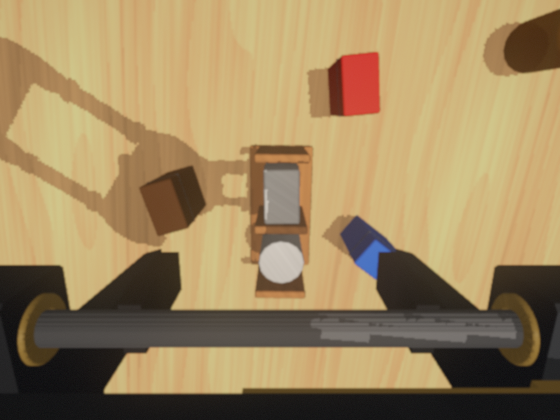

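The wrist view shows the tin top at about (282,195), the jar at (281,262), and the brown, red and blue boxes around the caddy. The silver box in the caddy is the tin. Next, a tighter measurement.

```bash
python3 - <<'E'
from h import *
im=cv2.imread("pics/w2.png");P=PP("w2")
cv2.imwrite("pics/w2c.png",cv2.resize(im[130:310,190:370],None,fx=3.3,fy=3.3,interpolation=cv2.INTER_CUBIC))
hsv=cv2.cvtColor(im,cv2.COLOR_BGR2HSV)
m=((hsv[...,1]<45)&(hsv[...,2]>95)).astype(np.uint8); m[:, :240]=0;m[:,330:]=0;m[:150]=0;m[300:]=0
n,l,s,c=cv2.connectedComponentsWithStats(m)
for i in range(1,n):
    if s[i,4]>200:
        cnt=np.argwhere(l==i)[:,::-1].astype(np.float32)
        r_=cv2.minAreaRect(cnt);b=cv2.boxPoints(r_)
        z=.1 if c[i,1]<235 else .09
        X=onz("",b,z,P);print(s[i],r_);print(X[:,:2],X.mean(0),[np.linalg.norm(X[k]-X[k-1]) for k in range(4)])
E
```

```text
[ 264  169   35   55 1883] ((281.0, 196.0), (54.0, 34.0), 90.0)
[[ 0.5146 -0.2657]
 [ 0.5439 -0.2628]
 [ 0.5494 -0.3117]
 [ 0.5188 -0.3146]] [ 0.5317 -0.2887  0.1   ] [np.float64(0.04914014019717345), np.float64(0.029513244097593157), np.float64(0.04913740872859077), np.float64(0.03077125561855747)]
[ 259  236   44   47 1566] ((280.53900146484375, 261.251220703125), (43.79158401489258, 44.62969970703125), 65.224853515625)
[[ 0.5088 -0.3467]
 [ 0.5453 -0.3242]
 [ 0.5674 -0.363 ]
 [ 0.53   -0.3869]] [ 0.5379 -0.3552  0.09  ] [np.float64(0.045461083589057864), np.float64(0.04290786845995871), np.float64(0.04468643645104016), np.float64(0.04435801127306247)]
```

View pics/w2c.png

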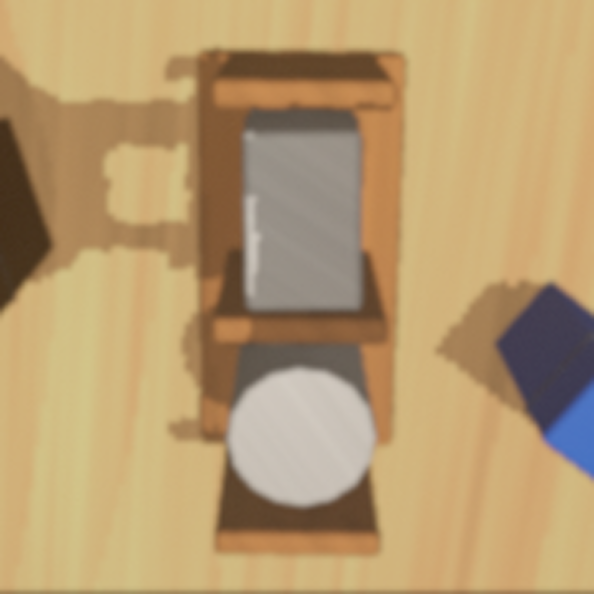

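```bash
python3 - <<'E'
from h import *
st();to([0.532,-0.288,0.056],down(0.11))
P=PP("w2")
print(onz("",[(180,200),(205,206),(160,235)],.0,P),onz("",[(340,85)],0.05,P))
E
```

```text
t 1.42 p [ 0.5291 -0.284   0.2606] f [0.2 0.1 0.8] open 0.0880
t mm [  2.7   4.2 204.6] r deg [ 0.02  0.03 -0.75] n 5.0 1.0
[[ 0.4165 -0.3278  0.    ]
 [ 0.4461 -0.3323  0.    ]
 [ 0.3933 -0.374   0.    ]] [[ 0.5782 -0.1868  0.05  ]]
```

Call:
arm_command(
  rows=[
    {"tx": 0.003,"ty": 0.004,"tz": 0.03,"rx": 0,"ry": 0,"rz": -0.7,"claw": 0.07},
    {"tx": 0.003,"ty": 0.004,"tz": 0.06,"rx": 0,"ry": 0,"rz": -0.7,"claw": 0.07},
    {"tx": 0.003,"ty": 0.004,"tz": 0.09,"rx": 0,"ry": 0,"rz": -0.7,"claw": 0.07},
    {"tx": 0.003,"ty": 0.004,"tz": 0.12,"rx": 0,"ry": 0,"rz": -0.7,"claw": 0.07},
    {"tx": 0.003,"ty": 0.004,"tz": 0.14,"rx": 0,"ry": 0,"rz": -0.7,"claw": 0.07},
    {"tx": 0.003,"ty": 0.004,"tz": 0.16,"rx": 0,"ry": 0,"rz": -0.7,"claw": 0.07},
    {"tx": 0.003,"ty": 0.004,"tz": 0.18,"rx": 0,"ry": 0,"rz": -0.7,"claw": 0.07},
    {"tx": 0.003,"ty": 0.004,"tz": 0.195,"rx": 0,"ry": 0,"rz": -0.7,"claw": 0.07},
    {"tx": 0.003,"ty": 0.004,"tz": 0.2045,"rx": 0,"ry": 0,"rz": -0.7,"claw": 0.07},
    {"tx": 0.003,"ty": 0.004,"tz": 0.2045,"rx": 0,"ry": 0,"rz": -0.7,"claw": 0.07},
  ],
)

```text
t: 2.25
position: [0.5308, -0.2867, 0.0536]
tool_rot: [-0.001, 0.999, 0.055, -0.002]
wrist_force: [0.1, 0.6, -0.2]
opening: 0.0703
```

Call:
arm_command(
  rows=[
    {"tx": 0,"ty": 0,"tz": 0,"rx": 0,"ry": 0,"rz": 0,"claw": 0.02},
    {"tx": 0,"ty": 0,"tz": 0,"rx": 0,"ry": 0,"rz": 0,"claw": 0.02},
    {"tx": 0,"ty": 0,"tz": 0,"rx": 0,"ry": 0,"rz": 0,"claw": 0.02},
    {"tx": 0,"ty": 0,"tz": 0,"rx": 0,"ry": 0,"rz": 0,"claw": 0.02},
    {"tx": 0,"ty": 0,"tz": 0,"rx": 0,"ry": 0,"rz": 0,"claw": 0.02},
    {"tx": 0,"ty": 0,"tz": 0,"rx": 0,"ry": 0,"rz": 0,"claw": 0.02},
    {"tx": 0,"ty": 0,"tz": 0,"rx": 0,"ry": 0,"rz": 0,"claw": 0.02},
  ],
  grip_force=20,
)

```text
t: 2.83
position: [0.5337, -0.2864, 0.0569]
tool_rot: [0.0, 0.998, 0.056, 0.0]
wrist_force: [-0.4, 1.4, 3.4]
opening: 0.0318
```

```bash
python3 - <<'E'
from h import *
st();p,R=pose();q=p+[0,0,.15]
to(q,down(.11));to([0.47,-0.12,q[2]],down(-.235),(q,down(.11)))
E
```

```text
t 2.83 p [ 0.5337 -0.2864  0.0569] f [-0.4  1.4  3.4] open 0.0318
t mm [   0.1    0.1 -150. ] r deg [ 0.03 -0.04  0.12] n 4.0 1.0
t mm [ -45.  -172.4    0. ] r deg [ 0.    0.   19.77] n 5.0 3.0
```

Call:
arm_command(
  rows=[
    {"tx": 0,"ty": 0,"tz": -0.005,"rx": 0,"ry": 0,"rz": 0,"claw": 0.02},
    {"tx": 0,"ty": 0,"tz": -0.015,"rx": 0,"ry": 0,"rz": 0,"claw": 0.02},
    {"tx": 0,"ty": 0,"tz": -0.03,"rx": 0,"ry": 0,"rz": 0,"claw": 0.02},
    {"tx": 0,"ty": 0,"tz": -0.05,"rx": 0,"ry": 0,"rz": 0,"claw": 0.02},
    {"tx": 0,"ty": 0,"tz": -0.075,"rx": 0,"ry": 0,"rz": 0,"claw": 0.02},
    {"tx": 0,"ty": 0,"tz": -0.1,"rx": 0,"ry": 0,"rz": 0,"claw": 0.02},
    {"tx": 0,"ty": 0,"tz": -0.125,"rx": 0,"ry": 0,"rz": 0,"claw": 0.02},
    {"tx": 0,"ty": 0,"tz": -0.15,"rx": 0,"ry": 0,"rz": 0,"claw": 0.02},
  ],
)

```text
t: 3.5
position: [0.533, -0.286, 0.2078]
tool_rot: [-0.0, 0.998, 0.056, -0.0]
wrist_force: [1.4, -0.7, -1.7]
opening: 0.032
```

Call:
arm_command(
  rows=[
    {"tx": -0.005,"ty": -0.02,"tz": 0,"rx": 0,"ry": 0,"rz": 2,"claw": 0.02},
    {"tx": -0.012,"ty": -0.045,"tz": 0,"rx": 0,"ry": 0,"rz": 5,"claw": 0.02},
    {"tx": -0.02,"ty": -0.075,"tz": 0,"rx": 0,"ry": 0,"rz": 8,"claw": 0.02},
    {"tx": -0.028,"ty": -0.105,"tz": 0,"rx": 0,"ry": 0,"rz": 12,"claw": 0.02},
    {"tx": -0.036,"ty": -0.135,"tz": 0,"rx": 0,"ry": 0,"rz": 16,"claw": 0.02},
    {"tx": -0.042,"ty": -0.16,"tz": 0,"rx": 0,"ry": 0,"rz": 19,"claw": 0.02},
    {"tx": -0.045,"ty": -0.172,"tz": 0,"rx": 0,"ry": 0,"rz": 19.8,"claw": 0.02},
    {"tx": -0.045,"ty": -0.172,"tz": 0.02,"rx": 0,"ry": 0,"rz": 19.8,"claw": 0.02},
    {"tx": -0.045,"ty": -0.172,"tz": 0.05,"rx": 0,"ry": 0,"rz": 19.8,"claw": 0.02},
    {"tx": -0.045,"ty": -0.172,"tz": 0.08,"rx": 0,"ry": 0,"rz": 19.8,"claw": 0.02},
    {"tx": -0.045,"ty": -0.172,"tz": 0.11,"rx": 0,"ry": 0,"rz": 19.8,"claw": 0.02},
    {"tx": -0.045,"ty": -0.172,"tz": 0.13,"rx": 0,"ry": 0,"rz": 19.8,"claw": 0.02},
  ],
)

```text
t: 4.5
position: [0.4676, -0.1197, 0.0741]
tool_rot: [-0.0, 0.993, -0.116, -0.001]
wrist_force: [0.2, 0.9, -2.2]
opening: 0.0317
```

Call:
arm_command(
  rows=[
    {"tx": 0,"ty": 0,"tz": 0,"rx": 0,"ry": 0,"rz": 0,"claw": 0.02},
    {"tx": 0,"ty": 0,"tz": 0,"rx": 0,"ry": 0,"rz": 0,"claw": 0.02},
    {"tx": 0,"ty": 0,"tz": 0,"rx": 0,"ry": 0,"rz": 0,"claw": 0.02},
  ],
)

```text
t: 4.75
position: [0.4705, -0.1207, 0.0777]
tool_rot: [0.0, 0.993, -0.117, 0.001]
wrist_force: [0.4, -0.2, -1.9]
opening: 0.0323
```

```bash
python3 - <<'E'
from h import *
snap("side","s3");print(pose()[1].as_matrix())
im=cv2.imread("pics/s3.png");cv2.imwrite("pics/s3c.png",cv2.resize(im[120:320,200:460],None,fx=3,fy=3))
E
```

```text
t 4.80 p [ 0.4711 -0.1209  0.0783] f [-0.3 -0.3 -2. ] open 0.0319
[[ 0.9728 -0.2315  0.0034]
 [-0.2315 -0.9728 -0.001 ]
 [ 0.0035  0.0002 -1.    ]]
```

View pics/s3c.png

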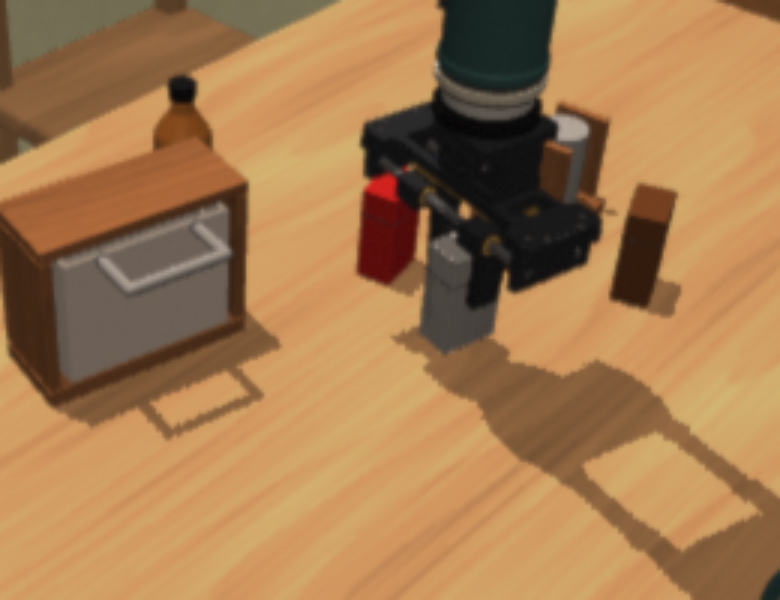

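The tin is held upright about 33 mm above the counter. I'll lower it until it touches.

Call:
arm_command(
  rows=[
    {"tx": 0,"ty": 0,"tz": 0.01,"rx": 0,"ry": 0,"rz": 0,"claw": 0.02},
    {"tx": 0,"ty": 0,"tz": 0.02,"rx": 0,"ry": 0,"rz": 0,"claw": 0.02},
    {"tx": 0,"ty": 0,"tz": 0.027,"rx": 0,"ry": 0,"rz": 0,"claw": 0.02},
    {"tx": 0,"ty": 0,"tz": 0.03,"rx": 0,"ry": 0,"rz": 0,"claw": 0.02},
    {"tx": 0,"ty": 0,"tz": 0.032,"rx": 0,"ry": 0,"rz": 0,"claw": 0.02},
    {"tx": 0,"ty": 0,"tz": 0.033,"rx": 0,"ry": 0,"rz": 0,"claw": 0.02},
    {"tx": 0,"ty": 0,"tz": 0.033,"rx": 0,"ry": 0,"rz": 0,"claw": 0.02},
    {"tx": 0,"ty": 0,"tz": 0.033,"rx": 0,"ry": 0,"rz": 0,"claw": 0.02},
  ],
)

```text
t: 5.47
position: [0.4684, -0.1201, 0.0448]
tool_rot: [-0.0, 0.993, -0.116, -0.002]
wrist_force: [-8.3, 2.3, 17.4]
opening: 0.0317
```

Call:
arm_command(
  rows=[
    {"tx": 0,"ty": 0,"tz": 0,"rx": 0,"ry": 0,"rz": 0,"claw": 0.07},
    {"tx": 0,"ty": 0,"tz": 0,"rx": 0,"ry": 0,"rz": 0,"claw": 0.07},
    {"tx": 0,"ty": 0,"tz": 0,"rx": 0,"ry": 0,"rz": 0,"claw": 0.07},
    {"tx": 0,"ty": 0,"tz": -0.005,"rx": 0,"ry": 0,"rz": 0,"claw": 0.07},
    {"tx": 0,"ty": 0,"tz": -0.02,"rx": 0,"ry": 0,"rz": 0,"claw": 0.07},
    {"tx": 0,"ty": 0,"tz": -0.05,"rx": 0,"ry": 0,"rz": 0,"claw": 0.07},
    {"tx": 0,"ty": 0,"tz": -0.08,"rx": 0,"ry": 0,"rz": 0,"claw": 0.07},
    {"tx": 0,"ty": 0,"tz": -0.12,"rx": 0,"ry": 0,"rz": 0,"claw": 0.07},
    {"tx": 0,"ty": 0,"tz": -0.16,"rx": 0,"ry": 0,"rz": 0,"claw": 0.07},
    {"tx": 0,"ty": 0,"tz": -0.2,"rx": 0,"ry": 0,"rz": 0,"claw": 0.07},
  ],
)

```text
t: 6.3
position: [0.4688, -0.1203, 0.245]
tool_rot: [-0.0, 0.993, -0.117, -0.0]
wrist_force: [0.9, -0.7, -0.2]
opening: 0.0697
```

```bash
python3 - <<'E'
from h import *
st()
# look pose over bin: jaw along bin y
for psi in (np.pi/2-.235,-np.pi/2-.235): to([0.56,0.06,0.27],down(psi))
print(state()['joint_pos'])
E
```

```text
t 6.30 p [ 0.4688 -0.1203  0.245 ] f [ 0.9 -0.7 -0.2] open 0.0697
t mm [  46.9 -196.5  -25. ] r deg [ -0.02   0.02 -89.92] n 5.0 13.0
t mm [  46.9 -196.5  -25. ] r deg [ 0.02  0.02 90.08] n 5.0 13.0
[-0.3026 -0.1071  1.9908  0.      1.2584 -0.069 ]
```

Call:
arm_command(
  rows=[
    {"tx": 0.047,"ty": -0.196,"tz": -0.025,"rx": 0,"ry": 0,"rz": -90,"claw": 0.0},
    {"tx": 0.047,"ty": -0.196,"tz": -0.025,"rx": 0,"ry": 0,"rz": -90,"claw": 0.0},
    {"tx": 0.047,"ty": -0.196,"tz": -0.025,"rx": 0,"ry": 0,"rz": -90,"claw": 0.0},
    {"tx": 0.047,"ty": -0.196,"tz": -0.025,"rx": 0,"ry": 0,"rz": -90,"claw": 0.0},
    {"tx": 0.047,"ty": -0.196,"tz": -0.025,"rx": 0,"ry": 0,"rz": -90,"claw": 0.0},
    {"tx": 0.047,"ty": -0.196,"tz": -0.025,"rx": 0,"ry": 0,"rz": -90,"claw": 0.0},
    {"tx": 0.047,"ty": -0.196,"tz": -0.025,"rx": 0,"ry": 0,"rz": -90,"claw": 0.0},
    {"tx": 0.047,"ty": -0.196,"tz": -0.025,"rx": 0,"ry": 0,"rz": -90,"claw": 0.0},
    {"tx": 0.047,"ty": -0.196,"tz": -0.025,"rx": 0,"ry": 0,"rz": -90,"claw": 0.0},
    {"tx": 0.047,"ty": -0.196,"tz": -0.025,"rx": 0,"ry": 0,"rz": -90,"claw": 0.0},
    {"tx": 0.047,"ty": -0.196,"tz": -0.025,"rx": 0,"ry": 0,"rz": -90,"claw": 0.0},
    {"tx": 0.047,"ty": -0.196,"tz": -0.025,"rx": 0,"ry": 0,"rz": -90,"claw": 0.0},
  ],
)

```text
t: 7.3
position: [0.5604, 0.0594, 0.2682]
tool_rot: [-0.0, 0.804, 0.594, -0.0]
wrist_force: [-0.9, -0.3, -0.0]
opening: 0.0003
```

```bash
python3 - <<'E'
from h import *
st();to([0.56,0.06,0.27],down(np.pi/2-.235));
E
```

```text
t 7.30 p [0.5604 0.0594 0.2682] f [-0.9 -0.3 -0. ] open 0.0003
t mm [ 0.4 -0.6 -1.8] r deg [-0.02  0.01 -3.62] n 1.0 1.0
```

Call:
arm_command(
  rows=[
    {"tx": 0,"ty": 0,"tz": 0,"rx": 0,"ry": 0,"rz": -3.0,"claw": 0.0},
    {"tx": 0,"ty": 0,"tz": 0,"rx": 0,"ry": 0,"rz": -3.0,"claw": 0.0},
    {"tx": 0,"ty": 0,"tz": 0,"rx": 0,"ry": 0,"rz": -3.0,"claw": 0.0},
  ],
)

```text
t: 7.55
position: [0.5604, 0.0594, 0.2682]
tool_rot: [-0.0, 0.791, 0.612, -0.0]
wrist_force: [0.3, 0.2, 0.3]
opening: 0.0003
```

```bash
python3 - <<'E'
from h import *
snap("wrist","w4");print(pose()[1].as_matrix())
snap("scene","sc4")
E
```

```text
t 7.60 p [0.5604 0.0594 0.2682] f [ 0.1 -0.3 -0.4] open 0.0007
[[ 0.2511  0.968  -0.0001]
 [ 0.968  -0.2511  0.    ]
 [-0.     -0.0001 -1.    ]]
t 7.65 p [0.5604 0.0594 0.2682] f [-0.2  0.7  0.8] open 0.0006
```

View pics/w4.png

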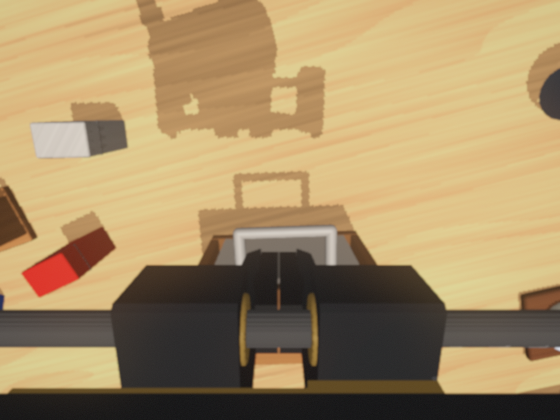

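View pics/sc4.png

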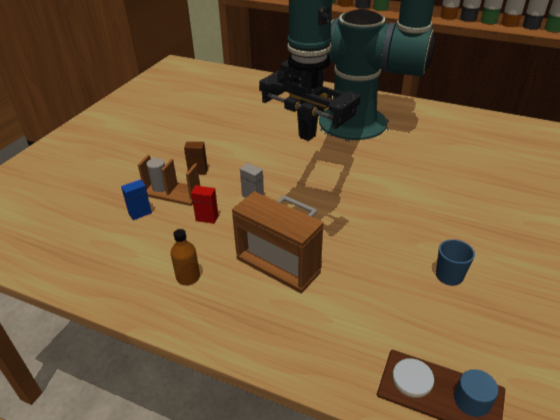

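The tin stands free on the counter at (62,140) in the wrist view. The handle bar runs along row ~232, columns 235–336.

```bash
python3 - <<'E'
from h import *
im=cv2.imread("pics/w4.png");P=PP("w4")
cv2.imwrite("pics/w4c.png",cv2.resize(im[200:280,190:390],None,fx=4,fy=4,interpolation=cv2.INTER_CUBIC))
hsv=cv2.cvtColor(im,cv2.COLOR_BGR2HSV)
m=((hsv[...,1]<45)&(hsv[...,2]>120)).astype(np.uint8)
for u in range(245,330,12):
    v=np.flatnonzero(m[215:250,u])+215; print(u,v.min(),v.max(),im[v.min()-1:v.max()+3,u,1],end=' ; ')
v=np.flatnonzero(m[233]);print(v[(v>200)&(v<370)][[0,-1]])
X=onz("",[(235,232.5),(336,231.5)],.122,P);print(X,X.mean(0),np.linalg.norm(X[0]-X[1]))
E
```

```text
245 229 249 [122 140 160 177 191 201 204 198 190 178 158 130 117 117 116 118 120 121
 121 124 125 127 129 131] ; 257 228 245 [119 128 149 168 184 197 204 203 195 186 171 149 125 116 116 115 115 116
 116 116 114] ; 269 228 248 [122 137 156 174 190 201 205 201 192 181 162 136 119 115 115 116 115 115
 115 115 115 115 115 112] ; 281 227 248 [118 125 146 164 180 193 202 204 197 189 177 158 131 116 116 116 116 115
 115 116 115 115 115 115 112] ; 293 227 249 [118 133 153 171 187 200 206 203 194 184 166 141 121 116 115 116 116 116
 116 114 115 116 115 115 111  97] ; 305 227 249 [122 141 161 177 192 203 205 200 190 179 158 130 116 115 116 115 116 115
 116 116 116 116 115 114 107  89] ; 317 226 246 [115 130 150 168 184 197 205 203 196 186 170 148 125 116 116 117 116 116
 116 116 115 116 115 115] ; 329 226 249 [121 138 158 174 189 200 205 202 194 188 186 186 185 185 185 185 185 185
 185 185 185 185 184 184 185 185 184] ; [234 336]
[[0.5822 0.0134 0.122 ]
 [0.6034 0.0985 0.122 ]] [0.5928 0.056  0.122 ] 0.08771339775346246
```

View pics/w4c.png

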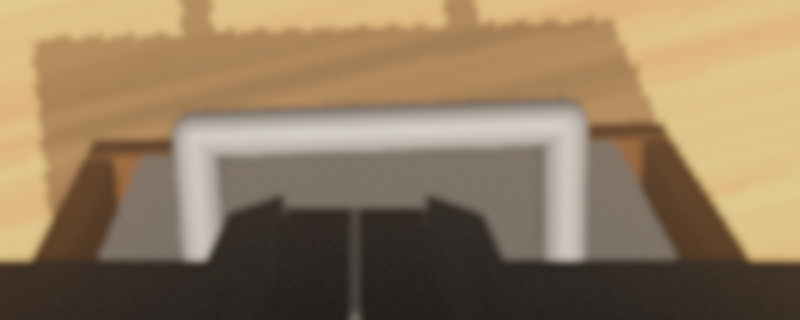

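```bash
cat >> h.py <<'E'
B=-0.218
ex=np.array([np.cos(B),np.sin(B),0]);ey=np.array([-np.sin(B),np.cos(B),0])
H=np.array([0.633,0.047,0.018])
def bp(xb,zb,th,yb=0,dth=None):
    p=H+ex*(xb*np.cos(th)-zb*np.sin(th))+ey*yb+np.array([0,0,xb*np.sin(th)+zb*np.cos(th)])
    return p,down(np.pi/2+B,-(th if dth is None else dth),ey)
E
python3 - <<'E'
from h import *
st();to(*bp(-.019,.142,0));to(*bp(-.019,.089,0))
E
```

```text
t 7.65 p [0.5604 0.0594 0.2682] f [-0.2  0.7  0.8] open 0.0006
t mm [  5.6  54.4 108.2] r deg [-0.01  0.   -2.03] n 3.0 1.0
t mm [  5.6  54.4 161.2] r deg [-0.01  0.   -2.03] n 5.0 1.0
```

Call:
arm_command(
  rows=[
    {"tx": 0.0055,"ty": 0.03,"tz": 0.03,"rx": 0,"ry": 0,"rz": -2,"claw": 0},
    {"tx": 0.0055,"ty": 0.0545,"tz": 0.06,"rx": 0,"ry": 0,"rz": -2,"claw": 0},
    {"tx": 0.0055,"ty": 0.0545,"tz": 0.09,"rx": 0,"ry": 0,"rz": -2,"claw": 0},
    {"tx": 0.0055,"ty": 0.0545,"tz": 0.108,"rx": 0,"ry": 0,"rz": -2,"claw": 0},
    {"tx": 0.0055,"ty": 0.0545,"tz": 0.108,"rx": 0,"ry": 0,"rz": -2,"claw": 0},
    {"tx": 0.0055,"ty": 0.0545,"tz": 0.108,"rx": 0,"ry": 0,"rz": -2,"claw": 0},
    {"tx": 0.0055,"ty": 0.0545,"tz": 0.108,"rx": 0,"ry": 0,"rz": -2,"claw": 0},
  ],
)

```text
t: 8.23
position: [0.6155, 0.0512, 0.1617]
tool_rot: [0.001, 0.78, 0.626, 0.001]
wrist_force: [0.8, 0.2, 0.9]
opening: 0.0005
```

```bash
python3 - <<'E'
from h import *
snap("side","s5");to(*bp(-.019,.142,0));to(*bp(-.019,.089,0))
im=cv2.imread("pics/s5.png");cv2.imwrite("pics/s5c.png",cv2.resize(im[120:300,150:390],None,fx=3.3,fy=3.3,interpolation=cv2.INTER_CUBIC))
E
```

```text
t 8.28 p [0.6159 0.0512 0.1625] f [-0.   0.1 -0.2] open 0.0005
t mm [-0.4 -1.4  2.5] r deg [ 0.19 -0.05  0.04] n 1.0 1.0
t mm [-0.5 -1.6 55.5] r deg [ 0.19 -0.05  0.04] n 2.0 1.0
```

View pics/s5c.png

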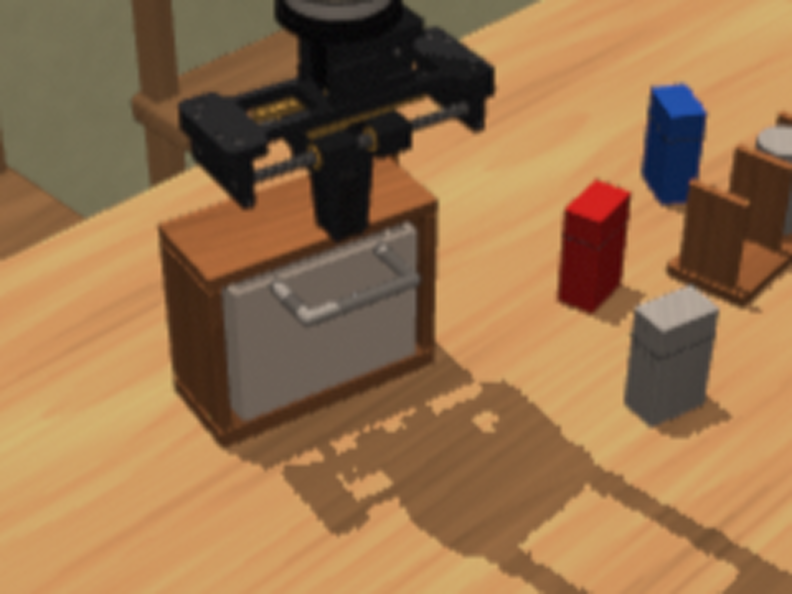

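The closed fingertips are above the gap between bar and wall. I'll lower them in gently.

Call:
arm_command(
  rows=[
    {"tx": 0,"ty": -0.0015,"tz": 0.008,"rx": 0,"ry": 0,"rz": 0,"claw": 0},
    {"tx": 0,"ty": -0.0015,"tz": 0.016,"rx": 0,"ry": 0,"rz": 0,"claw": 0},
    {"tx": 0,"ty": -0.0015,"tz": 0.024,"rx": 0,"ry": 0,"rz": 0,"claw": 0},
    {"tx": 0,"ty": -0.0015,"tz": 0.032,"rx": 0,"ry": 0,"rz": 0,"claw": 0},
    {"tx": 0,"ty": -0.0015,"tz": 0.04,"rx": 0,"ry": 0,"rz": 0,"claw": 0},
    {"tx": 0,"ty": -0.0015,"tz": 0.04,"rx": 0,"ry": 0,"rz": 0,"claw": 0},
  ],
)

```text
t: 8.78
position: [0.6114, 0.0513, 0.1175]
tool_rot: [-0.001, 0.78, 0.626, -0.002]
wrist_force: [-0.8, -0.1, 0.6]
opening: 0.0006
```

Call:
arm_command(
  rows=[
    {"tx": 0,"ty": 0,"tz": 0.007,"rx": 0,"ry": 0,"rz": 0,"claw": 0},
    {"tx": 0,"ty": 0,"tz": 0.014,"rx": 0,"ry": 0,"rz": 0,"claw": 0},
    {"tx": 0,"ty": 0,"tz": 0.014,"rx": 0,"ry": 0,"rz": 0,"claw": 0},
    {"tx": 0,"ty": 0,"tz": 0.014,"rx": 0,"ry": 0,"rz": 0,"claw": 0},
  ],
)

```text
t: 9.12
position: [0.6127, 0.0514, 0.1055]
tool_rot: [-0.0, 0.78, 0.626, -0.001]
wrist_force: [0.3, 0.7, -0.4]
opening: 0.0002
```

```bash
python3 - <<'E'
from h import *
st();p=pose()
d=p[0]-H;print("bin x,y,z",d@ex,d@ey,d[2])
for th,xb in [(0,-.026),(.05,-.030),(.1,-.031),(.15,-.031),(.2,-.031),(.25,-.031),(.3,-.031),(.35,-.031),(.4,-.031),(.45,-.031),(.5,-.031),(.56,-.032)]: to(*bp(xb,.089,th),frm=p)
E
```

```text
t 9.12 p [0.6127 0.0514 0.1055] f [ 0.3  0.7 -0.4] open 0.0002
bin x,y,z -0.020755770111311668 -0.0001020799876384637 0.0874839958003333
t mm [ 0.1 -5.2 -1.5] r deg [-0.07  0.02  0.05] n 1.0 1.0
t mm [  0.1 -13.7   0.1] r deg [-2.94  0.02  0.05] n 1.0 1.0
t mm [  0.1 -19.    2. ] r deg [-5.8   0.02  0.05] n 1.0 1.0
t mm [  0.1 -23.2   4.1] r deg [-8.67  0.02  0.05] n 1.0 2.0
t mm [  0.1 -27.3   6.5] r deg [-11.53   0.01   0.05] n 1.0 2.0
t mm [  0.1 -31.3   9. ] r deg [-14.39   0.01   0.05] n 1.0 3.0
t mm [  0.1 -35.1  11.7] r deg [-17.26   0.01   0.05] n 1.0 3.0
t mm [  0.1 -38.9  14.6] r deg [-20.12   0.01   0.05] n 1.0 3.0
t mm [  0.1 -42.4  17.6] r deg [-22.99   0.01   0.05] n 2.0 4.0
t mm [  0.1 -45.8  20.9] r deg [-25.85   0.01   0.05] n 2.0 4.0
t mm [  0.2 -49.1  24.3] r deg [-28.72   0.01   0.05] n 2.0 5.0
t mm [  0.2 -53.6  29.1] r deg [-32.16   0.     0.05] n 2.0 5.0
```

Call:
arm_command(
  rows=[
    {"tx": 0,"ty": -0.005,"tz": -0.001,"rx": 0,"ry": 0,"rz": 0,"claw": 0},
    {"tx": 0,"ty": -0.01,"tz": 0,"rx": -1.5,"ry": 0,"rz": 0,"claw": 0},
    {"tx": 0,"ty": -0.0137,"tz": 0,"rx": -2.9,"ry": 0,"rz": 0,"claw": 0},
    {"tx": 0,"ty": -0.0165,"tz": 0.001,"rx": -4.4,"ry": 0,"rz": 0,"claw": 0},
    {"tx": 0,"ty": -0.019,"tz": 0.002,"rx": -5.8,"ry": 0,"rz": 0,"claw": 0},
    {"tx": 0,"ty": -0.0212,"tz": 0.003,"rx": -7.2,"ry": 0,"rz": 0,"claw": 0},
    {"tx": 0,"ty": -0.0232,"tz": 0.004,"rx": -8.7,"ry": 0,"rz": 0,"claw": 0},
    {"tx": 0,"ty": -0.0273,"tz": 0.0065,"rx": -11.5,"ry": 0,"rz": 0,"claw": 0},
    {"tx": 0,"ty": -0.0273,"tz": 0.0065,"rx": -11.5,"ry": 0,"rz": 0,"claw": 0},
  ],
)

```text
t: 9.87
position: [0.5849, 0.0576, 0.0996]
tool_rot: [0.078, 0.775, 0.623, 0.063]
wrist_force: [2.0, -0.8, -1.3]
opening: 0.0004
```

```bash
python3 - <<'E'
from h import *
st();p=pose()
snap("side","s6")
for th,xb in [(.2,-.031),(.25,-.031),(.3,-.031),(.35,-.031),(.4,-.031),(.45,-.031),(.5,-.031),(.56,-.032)]: to(*bp(xb,.089,th),frm=p)
im=cv2.imread("pics/s6.png");cv2.imwrite("pics/s6c.png",cv2.resize(im[120:300,150:390],None,fx=3.3,fy=3.3,interpolation=cv2.INTER_CUBIC))
E
```

```text
t 9.87 p [0.5849 0.0576 0.0996] f [ 2.  -0.8 -1.3] open 0.0004
t 9.92 p [0.5853 0.0576 0.0999] f [ 0.4 -0.1  0.6] open 0.0008
t mm [0.1 1.  0.7] r deg [ 0.09 -0.02  0.08] n 1.0 1.0
t mm [ 0.1 -3.4  2.4] r deg [-2.77 -0.02  0.08] n 1.0 1.0
t mm [ 0.1 -7.7  4.2] r deg [-5.64 -0.02  0.08] n 1.0 1.0
t mm [  0.1 -11.9   6.3] r deg [-8.5  -0.02  0.08] n 1.0 2.0
t mm [  0.1 -16.    8.6] r deg [-11.37  -0.02   0.08] n 1.0 2.0
t mm [  0.1 -20.   11.1] r deg [-14.23  -0.03   0.08] n 1.0 2.0
t mm [  0.1 -23.9  13.8] r deg [-17.1   -0.03   0.08] n 1.0 3.0
t mm [  0.1 -29.3  17.6] r deg [-20.53  -0.03   0.07] n 1.0 3.0
```

View pics/s6c.png

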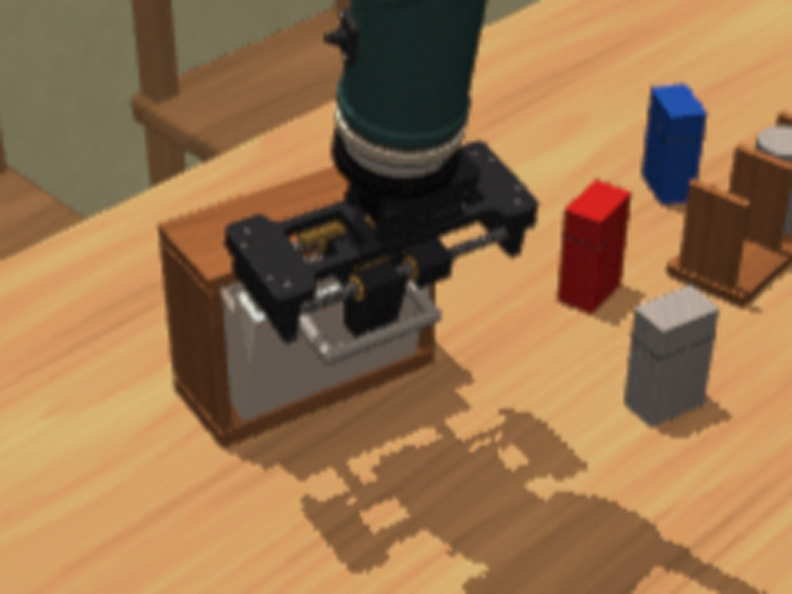

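The bin is following (tilt ~0.2). I'll continue along the arc.

Call:
arm_command(
  rows=[
    {"tx": 0,"ty": -0.002,"tz": 0.001,"rx": -1.4,"ry": 0,"rz": 0,"claw": 0},
    {"tx": 0,"ty": -0.0045,"tz": 0.0025,"rx": -2.8,"ry": 0,"rz": 0,"claw": 0},
    {"tx": 0,"ty": -0.009,"tz": 0.0042,"rx": -5.6,"ry": 0,"rz": 0,"claw": 0},
    {"tx": 0,"ty": -0.013,"tz": 0.0063,"rx": -8.5,"ry": 0,"rz": 0,"claw": 0},
    {"tx": 0,"ty": -0.017,"tz": 0.0086,"rx": -11.4,"ry": 0,"rz": 0,"claw": 0},
    {"tx": 0,"ty": -0.021,"tz": 0.0111,"rx": -14.2,"ry": 0,"rz": 0,"claw": 0},
    {"tx": 0,"ty": -0.025,"tz": 0.0138,"rx": -17.1,"ry": 0,"rz": 0,"claw": 0},
    {"tx": 0,"ty": -0.028,"tz": 0.016,"rx": -19,"ry": 0,"rz": 0,"claw": 0},
    {"tx": 0,"ty": -0.031,"tz": 0.018,"rx": -20.5,"ry": 0,"rz": 0,"claw": 0},
    {"tx": 0,"ty": -0.031,"tz": 0.018,"rx": -20.5,"ry": 0,"rz": 0,"claw": 0},
  ],
)

```text
t: 10.75
position: [0.565, 0.0629, 0.081]
tool_rot: [0.218, 0.748, 0.602, 0.176]
wrist_force: [6.1, -6.6, 6.6]
opening: 0.0006
```

```bash
python3 - <<'E'
from h import *
p=pose()
snap("side","s7")
for th,xb in [(.5,-.026),(.55,-.026),(.55,-.03)]: to(*bp(xb,.089,th),frm=p)
print(state()['joint_pos'])
im=cv2.imread("pics/s7.png");cv2.imwrite("pics/s7c.png",cv2.resize(im[120:300,150:390],None,fx=3.3,fy=3.3,interpolation=cv2.INTER_CUBIC))
E
```

```text
t 10.80 p [0.5651 0.0629 0.0809] f [ 4.5 -5.2  8.1] open 0.0006
t mm [-0.9  5.1  0.1] r deg [ 3.9  -0.09  0.09] n 1.0 1.0
t mm [-0.8  0.6  1.2] r deg [ 1.04 -0.09  0.09] n 1.0 1.0
t mm [-0.8 -3.4  1.1] r deg [ 1.04 -0.09  0.09] n 1.0 1.0
[ 0.1956 -0.0115  2.3539 -0.6872  0.345  -0.5598]
```

View pics/s7c.png

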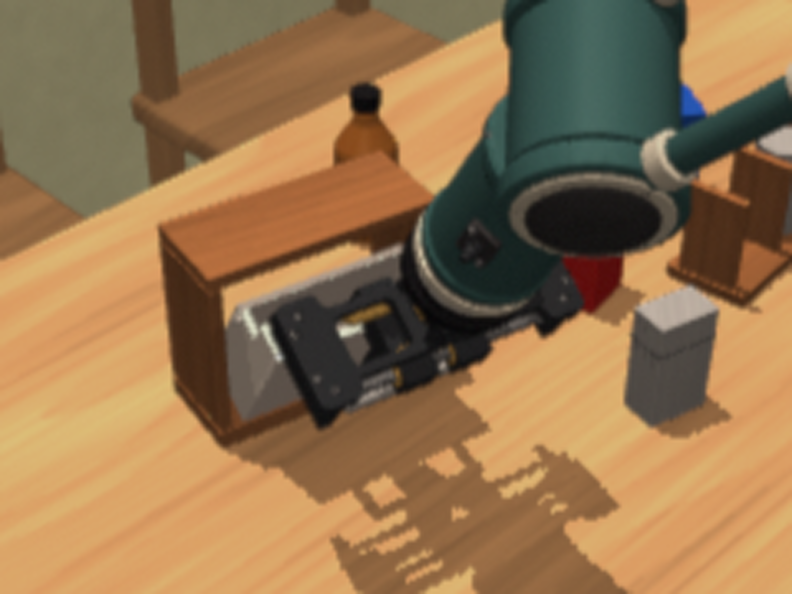

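Call:
arm_command(
  rows=[
    {"tx": 0,"ty": -0.002,"tz": 0.001,"rx": 0,"ry": 0,"rz": 0,"claw": 0},
    {"tx": 0,"ty": -0.002,"tz": 0.001,"rx": 0,"ry": 0,"rz": 0,"claw": 0},
    {"tx": 0,"ty": -0.002,"tz": 0.001,"rx": 0,"ry": 0,"rz": 0,"claw": 0},
    {"tx": 0,"ty": 0.006,"tz": 0.0,"rx": 0,"ry": 0,"rz": 0,"claw": 0},
    {"tx": 0,"ty": 0.006,"tz": -0.02,"rx": 0,"ry": 0,"rz": 0,"claw": 0},
    {"tx": 0,"ty": 0.006,"tz": -0.05,"rx": 0,"ry": 0,"rz": 0,"claw": 0},
    {"tx": 0,"ty": 0.006,"tz": -0.08,"rx": 0,"ry": 0,"rz": 0,"claw": 0},
    {"tx": 0,"ty": 0.006,"tz": -0.11,"rx": 0,"ry": 0,"rz": 0,"claw": 0},
    {"tx": 0,"ty": 0.006,"tz": -0.14,"rx": 0,"ry": 0,"rz": 0,"claw": 0},
    {"tx": 0,"ty": 0.006,"tz": -0.14,"rx": 0,"ry": 0,"rz": 0,"claw": 0},
  ],
)

```text
t: 11.63
position: [0.4946, 0.0792, 0.205]
tool_rot: [0.216, 0.749, 0.601, 0.177]
wrist_force: [1.8, -0.6, 0.8]
opening: 0.0004
```

```bash
python3 - <<'E'
from h import *
st();print(state()['joint_pos'])
to([0.44,-0.115,0.25],down(np.pi/2+B))
snap("wrist","w8");snap("scene","sc8")
E
```

```text
t 11.63 p [0.4946 0.0792 0.205 ] f [ 1.8 -0.6  0.8] open 0.0004
[ 0.2811 -0.3523  2.3588 -0.4207  0.6675 -0.8008]
t mm [-201.2   14.9  -45. ] r deg [32.46 -0.28 -0.01] n 5.0 5.0
t 11.68 p [0.4945 0.0789 0.2027] f [-0.2  0.1  0.1] open 0.0003
t 11.73 p [0.4938 0.0784 0.2003] f [-0.5  0.6 -0.6] open 0.0004
```

View pics/w8.png

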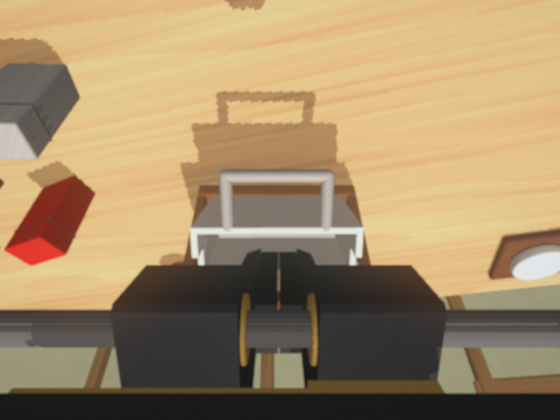

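View pics/sc8.png

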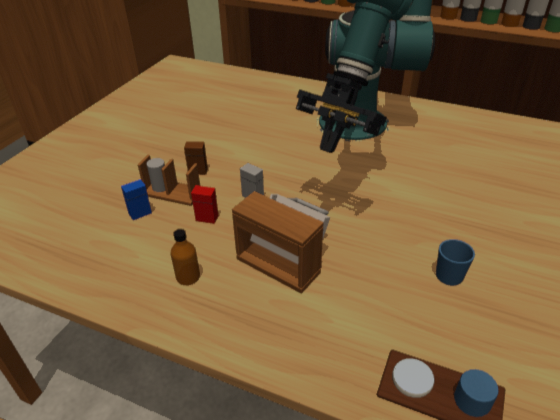

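The bin is tipped out: in the wrist view the bar is at row ~176 and the front wall's top edge at row ~232, columns 192–363. I'll compare these with predictions for the tilt angle.

```bash
python3 - <<'E'
from h import *
P=PP("w8")
for th in (.45,.5,.55):
    pts=[bp(-.042,.104,th,y)[0] for y in(-.04,0,.04)]+[bp(0.0,.108,th,y)[0] for y in(-.07,.07)]
    print(th,proj("",np.array(pts),P))
im=cv2.imread("pics/w8.png")
print(im[160:250,278,1])
E
```

```text
0.45 [[226.2073 189.3871]
 [277.4118 189.2792]
 [328.5787 189.1713]
 [191.6348 239.9294]
 [363.3017 239.5055]]
0.5 [[226.2151 182.2241]
 [277.3955 182.1188]
 [328.5385 182.0136]
 [191.0525 233.8865]
 [363.8567 233.4673]]
0.55 [[226.2745 175.1204]
 [277.3793 175.0179]
 [328.4468 174.9155]
 [190.5397 227.6368]
 [364.3413 227.223 ]]
[131 130 130 130 132 132 129 124 117 107 105 115 132 151 167 179 187 196
 201 199 191 175 147 126 115  98  82  79  80  81  81  81  83  88  98 106
 113 116 117 117 116 117 117 117 116 117 117 117 117 117 117 116 117 118
 117 117 117 118 117 117 117 117 117 117 117 118 134 176 213 229 232 232
 230 222 205 191 182 162 133 118 117 116 117 117 116 116 116 117 116 115]
```

The tilt comes out at ~0.54–0.55 and the side-to-side fit is within a pixel. Back to the tin.

```bash
python3 - <<'E'
from h import *
to([0.47,-0.12,0.26],down(np.pi/2-.233))
E
```

```text
t mm [-198.8   48.5  -40.5] r deg [32.19 -0.36  0.86] n 6.0 5.0
```

Call:
arm_command(
  rows=[
    {"tx": 0,"ty": 0,"tz": -0.04,"rx": 6,"ry": 0,"rz": 0,"claw": 0.075},
    {"tx": -0.02,"ty": 0.01,"tz": -0.04,"rx": 12,"ry": 0,"rz": 0,"claw": 0.075},
    {"tx": -0.05,"ty": 0.02,"tz": -0.04,"rx": 18,"ry": 0,"rz": 0,"claw": 0.075},
    {"tx": -0.09,"ty": 0.03,"tz": -0.04,"rx": 24,"ry": 0,"rz": 0,"claw": 0.075},
    {"tx": -0.13,"ty": 0.04,"tz": -0.04,"rx": 30,"ry": 0,"rz": 0.5,"claw": 0.075},
    {"tx": -0.17,"ty": 0.0485,"tz": -0.04,"rx": 32.2,"ry": -0.3,"rz": 0.9,"claw": 0.075},
    {"tx": -0.199,"ty": 0.0485,"tz": -0.04,"rx": 32.2,"ry": -0.3,"rz": 0.9,"claw": 0.075},
    {"tx": -0.199,"ty": 0.0485,"tz": -0.04,"rx": 32.2,"ry": -0.3,"rz": 0.9,"claw": 0.075},
    {"tx": -0.199,"ty": 0.0485,"tz": -0.04,"rx": 32.2,"ry": -0.3,"rz": 0.9,"claw": 0.075},
    {"tx": -0.199,"ty": 0.0485,"tz": -0.04,"rx": 32.2,"ry": -0.3,"rz": 0.9,"claw": 0.075},
  ],
)

```text
t: 12.57
position: [0.4689, -0.1204, 0.2557]
tool_rot: [-0.003, 0.785, 0.619, -0.002]
wrist_force: [-0.9, 0.1, 0.7]
opening: 0.0651
```

```bash
python3 - <<'E'
from h import *
snap("wrist","w9");print(pose()[1].as_matrix(),state()['joint_pos'])
im=cv2.imread("pics/w9.png");P=PP("w9")
hsv=cv2.cvtColor(im,cv2.COLOR_BGR2HSV)
m=((hsv[...,1]<45)&(hsv[...,2]>120)).astype(np.uint8);m[255:]=0
n,l,s,c=cv2.connectedComponentsWithStats(m)
for i in range(1,n):
    if s[i,4]>200:
        r_=cv2.minAreaRect(np.argwhere(l==i)[:,::-1].astype(np.float32));X=onz("",cv2.boxPoints(r_),.088,P)
        print(s[i],r_,X.mean(0));print(X[:,:2],[np.linalg.norm(X[k]-X[k-1]) for k in range(4)])
E
```

```text
t 12.62 p [ 0.469  -0.1198  0.256 ] f [ 0.6 -0.5  0.3] open 0.0689
[[ 0.2311  0.9729 -0.006 ]
 [ 0.9729 -0.2311  0.0015]
 [ 0.0001 -0.0062 -1.    ]] [-0.3013 -0.1101  1.9731 -0.0004  1.2848 -1.6388]
[ 250  173   55   35 1881] ((277.0, 190.0), (34.0, 54.0), 90.0) [ 0.4669 -0.1226  0.088 ]
[[ 0.4461 -0.1423]
 [ 0.4573 -0.0955]
 [ 0.4879 -0.1022]
 [ 0.4764 -0.1502]] [np.float64(0.03130148243987839), np.float64(0.04811890262566246), np.float64(0.03129500101178141), np.float64(0.04935258567662345)]
[ 446  219  103   36 1322] ((497.0, 236.5), (101.99998474121094, 34.99999237060547), -0.0) [0.558  0.0669 0.088 ]
[[0.5642 0.0186]
 [0.5296 0.0226]
 [0.5515 0.1139]
 [0.5867 0.1125]] [np.float64(0.09651260359097723), np.float64(0.034803185363122865), np.float64(0.09394563012330837), np.float64(0.03519571507652609)]
```

View pics/w9.png

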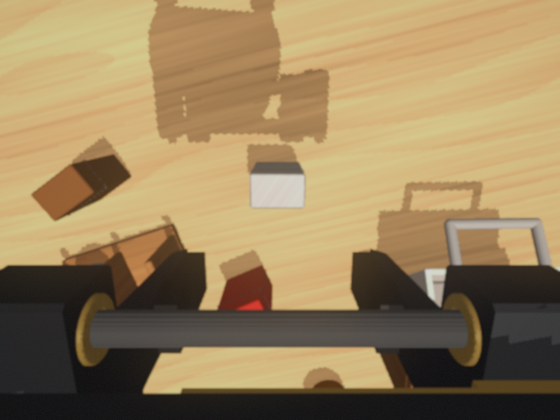

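```bash
python3 - <<'E'
from h import *
to([0.4677,-0.121,0.055],down(np.pi/2-.233))
E
```

```text
t mm [ -1.5   0.2 201. ] r deg [-0.35 -0.   -0.01] n 5.0 1.0
```

Call:
arm_command(
  rows=[
    {"tx": -0.0015,"ty": 0,"tz": 0.03,"rx": -0.35,"ry": 0,"rz": 0,"claw": 0.08},
    {"tx": -0.0015,"ty": 0,"tz": 0.06,"rx": -0.35,"ry": 0,"rz": 0,"claw": 0.08},
    {"tx": -0.0015,"ty": 0,"tz": 0.09,"rx": -0.35,"ry": 0,"rz": 0,"claw": 0.08},
    {"tx": -0.0015,"ty": 0,"tz": 0.12,"rx": -0.35,"ry": 0,"rz": 0,"claw": 0.08},
    {"tx": -0.0015,"ty": 0,"tz": 0.14,"rx": -0.35,"ry": 0,"rz": 0,"claw": 0.08},
    {"tx": -0.0015,"ty": 0,"tz": 0.16,"rx": -0.35,"ry": 0,"rz": 0,"claw": 0.08},
    {"tx": -0.0015,"ty": 0,"tz": 0.18,"rx": -0.35,"ry": 0,"rz": 0,"claw": 0.08},
    {"tx": -0.0015,"ty": 0,"tz": 0.195,"rx": -0.35,"ry": 0,"rz": 0,"claw": 0.08},
    {"tx": -0.0015,"ty": 0,"tz": 0.201,"rx": -0.35,"ry": 0,"rz": 0,"claw": 0.08},
    {"tx": -0.0015,"ty": 0,"tz": 0.201,"rx": -0.35,"ry": 0,"rz": 0,"claw": 0.08},
    {"tx": -0.0015,"ty": 0,"tz": 0.201,"rx": -0.35,"ry": 0,"rz": 0,"claw": 0.08},
  ],
)

```text
t: 13.53
position: [0.4685, -0.1211, 0.0566]
tool_rot: [0.001, 0.784, 0.621, 0.001]
wrist_force: [-0.1, 0.1, 0.2]
opening: 0.0802
```

Call:
arm_command(
  rows=[
    {"tx": 0,"ty": 0,"tz": 0,"rx": 0,"ry": 0,"rz": 0,"claw": 0.04},
    {"tx": 0,"ty": 0,"tz": 0,"rx": 0,"ry": 0,"rz": 0,"claw": 0.04},
    {"tx": 0,"ty": 0,"tz": 0,"rx": 0,"ry": 0,"rz": 0,"claw": 0.04},
    {"tx": 0,"ty": 0,"tz": 0,"rx": 0,"ry": 0,"rz": 0,"claw": 0.04},
    {"tx": 0,"ty": 0,"tz": 0,"rx": 0,"ry": 0,"rz": 0,"claw": 0.04},
    {"tx": 0,"ty": 0,"tz": 0,"rx": 0,"ry": 0,"rz": 0,"claw": 0.04},
  ],
  grip_force=30,
)

```text
t: 14.03
position: [0.4689, -0.1222, 0.057]
tool_rot: [0.002, 0.785, 0.62, 0.001]
wrist_force: [0.2, 1.3, 2.7]
opening: 0.0497
```

```bash
python3 - <<'E'
from h import *
st();p,R=pose();print(R.as_matrix())
q=p+[0,0,.17]
to(q,R)
# approach pose: bin th .54, tin axis at bin x=.026, along z 
for zb in(.20,.10,.06): 
    a=bp(.026,zb,.54); print(a[0]); to(*a,frm=(q,R))
E
```

```text
t 14.03 p [ 0.4689 -0.1222  0.057 ] f [0.2 1.3 2.7] open 0.0497
[[ 0.2317  0.9728  0.0035]
 [ 0.9728 -0.2317 -0.0014]
 [-0.0006  0.0037 -1.    ]]
t mm [  -0.1    0.6 -170. ] r deg [0. 0. 0.] n 5.0 1.0
[0.5544 0.0644 0.2029]
t mm [201.4  39.9  24.1] r deg [-30.73   0.28  -0.87] n 5.0 5.0
[0.6046 0.0533 0.1171]
t mm [202.2  91.  110.1] r deg [-30.73   0.28  -0.87] n 6.0 5.0
[0.6247 0.0488 0.0828]
t mm [202.6 111.4 144.5] r deg [-30.73   0.28  -0.87] n 7.0 5.0
```

Call:
arm_command(
  rows=[
    {"tx": 0,"ty": 0,"tz": -0.005,"rx": 0,"ry": 0,"rz": 0,"claw": 0.04},
    {"tx": 0,"ty": 0,"tz": -0.015,"rx": 0,"ry": 0,"rz": 0,"claw": 0.04},
    {"tx": 0,"ty": 0,"tz": -0.03,"rx": 0,"ry": 0,"rz": 0,"claw": 0.04},
    {"tx": 0,"ty": 0,"tz": -0.055,"rx": 0,"ry": 0,"rz": 0,"claw": 0.04},
    {"tx": 0,"ty": 0,"tz": -0.08,"rx": 0,"ry": 0,"rz": 0,"claw": 0.04},
    {"tx": 0,"ty": 0,"tz": -0.105,"rx": 0,"ry": 0,"rz": 0,"claw": 0.04},
    {"tx": 0,"ty": 0,"tz": -0.13,"rx": 0,"ry": 0,"rz": 0,"claw": 0.04},
    {"tx": 0,"ty": 0,"tz": -0.155,"rx": 0,"ry": 0,"rz": 0,"claw": 0.04},
    {"tx": 0,"ty": 0,"tz": -0.17,"rx": 0,"ry": 0,"rz": 0,"claw": 0.04},
    {"tx": 0,"ty": 0,"tz": -0.17,"rx": 0,"ry": 0,"rz": 0,"claw": 0.04},
  ],
)

```text
t: 14.87
position: [0.4702, -0.1227, 0.2313]
tool_rot: [0.005, 0.785, 0.62, 0.003]
wrist_force: [1.0, -0.4, -0.7]
opening: 0.0496
```

Call:
arm_command(
  rows=[
    {"tx": 0.01,"ty": 0,"tz": 0,"rx": -1,"ry": 0,"rz": 0,"claw": 0.04},
    {"tx": 0.03,"ty": 0,"tz": 0,"rx": -3,"ry": 0,"rz": 0,"claw": 0.04},
    {"tx": 0.055,"ty": 0.003,"tz": 0,"rx": -6,"ry": 0,"rz": 0,"claw": 0.04},
    {"tx": 0.08,"ty": 0.007,"tz": 0,"rx": -9.5,"ry": 0,"rz": 0,"claw": 0.04},
    {"tx": 0.105,"ty": 0.012,"tz": 0,"rx": -13,"ry": 0,"rz": -0.2,"claw": 0.04},
    {"tx": 0.13,"ty": 0.016,"tz": 0.002,"rx": -17,"ry": 0.1,"rz": -0.4,"claw": 0.04},
    {"tx": 0.155,"ty": 0.02,"tz": 0.004,"rx": -21,"ry": 0.2,"rz": -0.6,"claw": 0.04},
    {"tx": 0.175,"ty": 0.025,"tz": 0.006,"rx": -25,"ry": 0.3,"rz": -0.9,"claw": 0.04},
    {"tx": 0.19,"ty": 0.03,"tz": 0.008,"rx": -28,"ry": 0.3,"rz": -0.9,"claw": 0.04},
    {"tx": 0.2015,"ty": 0.034,"tz": 0.012,"rx": -30.7,"ry": 0.3,"rz": -0.9,"claw": 0.04},
    {"tx": 0.2015,"ty": 0.034,"tz": 0.012,"rx": -30.7,"ry": 0.3,"rz": -0.9,"claw": 0.04},
    {"tx": 0.2015,"ty": 0.034,"tz": 0.012,"rx": -30.7,"ry": 0.3,"rz": -0.9,"claw": 0.04},
  ],
)

```text
t: 15.87
position: [0.5449, 0.0671, 0.2109]
tool_rot: [0.205, 0.751, 0.605, 0.164]
wrist_force: [-0.3, 0.7, -3.0]
opening: 0.0499
```

```bash
python3 - <<'E'
from h import *
snap("wrist","w10");snap("side","s10")
p=pose();print(state()['joint_pos']);print(p[1].as_matrix())
for zb in(.20,.12,.062): to(*bp(.027,zb,.54),frm=p)
im=cv2.imread("pics/s10.png");cv2.imwrite("pics/s10c.png",cv2.resize(im[120:300,150:390],None,fx=3.3,fy=3.3,interpolation=cv2.INTER_CUBIC))
E
```

```text
t 15.92 p [0.546  0.0665 0.2122] f [ 0.3  0.4 -0.9] open 0.0500
t 15.97 p [0.5468 0.0661 0.2132] f [ 0.3 -0.2 -1.6] open 0.0495
[ 0.2045 -0.2381  2.251  -0.3474  0.6621 -0.9247]
[[ 0.2154  0.8398  0.4983]
 [ 0.9765 -0.185  -0.1104]
 [-0.0005  0.5104 -0.8599]]
t mm [-0.   2.4 12.8] r deg [-0.25 -0.    0.06] n 1.0 1.0
t mm [-0.   2.8 92.8] r deg [-0.25 -0.    0.06] n 3.0 1.0
t mm [ -0.    3.  150.8] r deg [-0.25 -0.    0.06] n 4.0 1.0
```

View pics/s10c.png

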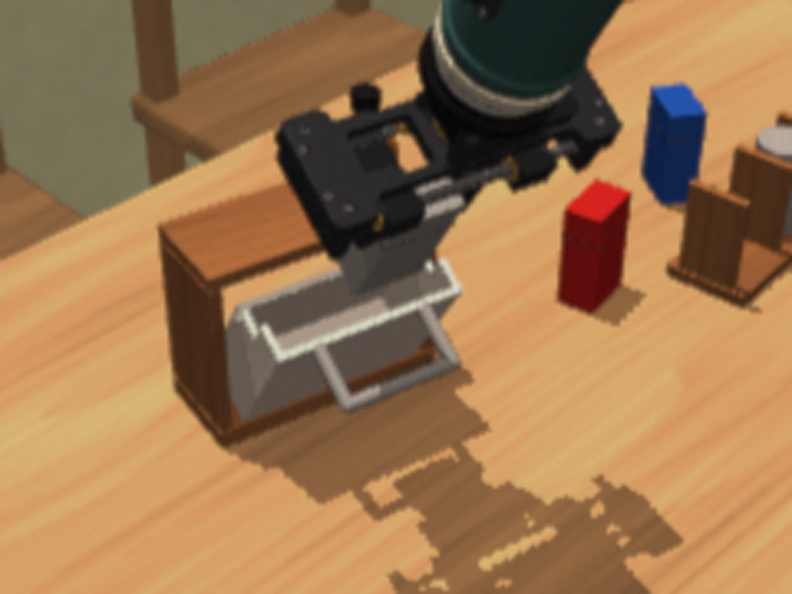

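View pics/w10.png

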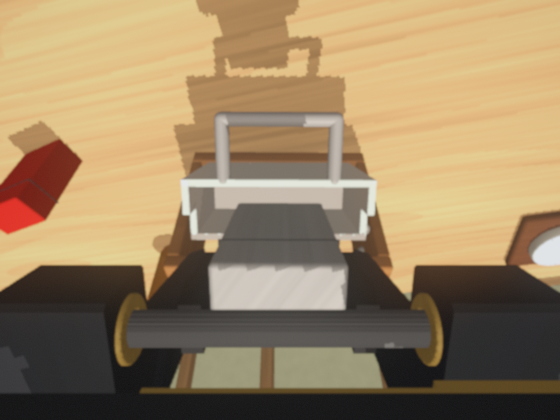

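```bash
python3 - <<'E'
from h import *
P=PP("w10")
im=cv2.imread("pics/w10.png")
cv2.imwrite("pics/w10c.png",cv2.resize(im[100:270,160:400],None,fx=3.3,fy=3.3,interpolation=cv2.INTER_CUBIC))
for th in(.52,.55):
    print(th,proj("",np.array([bp(-.042,.104,th,y)[0] for y in(-.04,.04)]+[bp(x,.108,th,y)[0] for x in(0,.005) for y in(-.07,.07)]+[bp(x,.088,th,0)[0] for x in(.047,.052)]),P)[:,:].round(1).tolist())
# tin edges predicted; camera rigid to tool
p0=np.array([0.546,0.0665,0.2122]);R=pose()[1]
for dy in(-.002,0,.002):
    print(dy,proj("",np.array([p0+R.apply([x,dy-.016,z]) for x in(-.025,.025) for z in(.057,-.031)]),P).round(1).tolist())
E
```

```text
0.52 [[222.1, 123.0], [337.4, 123.4], [181.7, 183.4], [377.3, 184.2], [182.2, 190.3], [376.7, 191.0], [279.2, 235.9], [279.1, 241.7]]
0.55 [[222.2, 118.3], [337.3, 118.8], [181.4, 179.0], [377.6, 179.7], [181.8, 185.9], [377.1, 186.6], [279.2, 233.4], [279.2, 239.3]]
-0.002 [[237.5, 203.7], [209.2, 265.4], [322.4, 204.0], [352.3, 265.8]]
0 [[237.6, 207.0], [209.5, 270.6], [322.3, 207.3], [352.0, 271.1]]
0.002 [[237.7, 210.3], [209.7, 275.9], [322.2, 210.5], [351.6, 276.3]]
```

View pics/w10c.png

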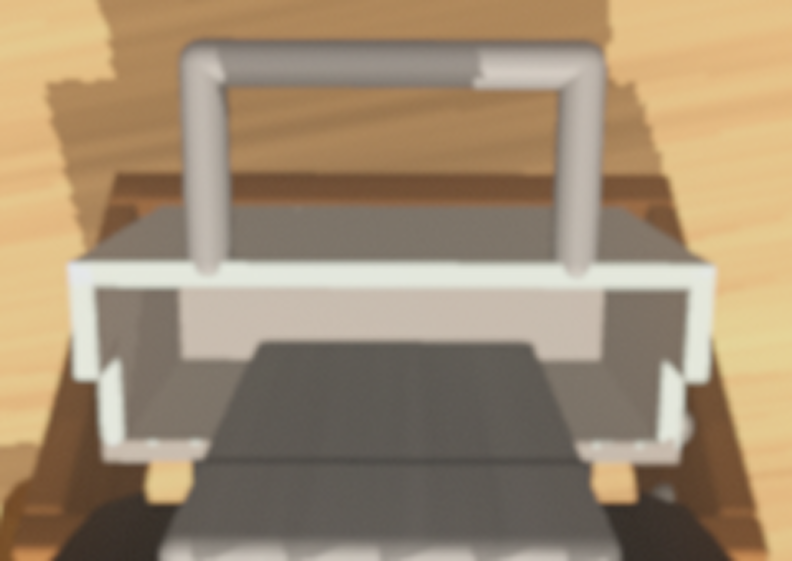

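Bar and rim give a tilt of 0.545. The tin sits 2 mm towards the robot of the TCP, and it is centred side to side. Now I'll insert it along the bin's axis.

```bash
python3 - <<'E'
from h import *
p=pose();st()
for zb in(.20,.12,.07,.062): to(*bp(.028,zb,.547),frm=p)
E
```

```text
t 15.97 p [0.5468 0.0661 0.2132] f [ 0.3 -0.2 -1.6] open 0.0495
t mm [-0.   2.  12.7] r deg [-0.65 -0.    0.06] n 1.0 1.0
t mm [-0.   2.9 92.6] r deg [-0.65 -0.    0.06] n 3.0 1.0
t mm [ -0.    3.5 142.6] r deg [-0.65 -0.    0.06] n 4.0 1.0
t mm [ -0.    3.6 150.6] r deg [-0.65 -0.    0.06] n 4.0 1.0
```

Call:
arm_command(
  rows=[
    {"tx": 0,"ty": 0.002,"tz": 0.008,"rx": -0.6,"ry": 0,"rz": 0,"claw": 0.04},
    {"tx": 0,"ty": 0.002,"tz": 0.016,"rx": -0.6,"ry": 0,"rz": 0,"claw": 0.04},
    {"tx": 0,"ty": 0.002,"tz": 0.025,"rx": -0.6,"ry": 0,"rz": 0,"claw": 0.04},
    {"tx": 0,"ty": 0.0024,"tz": 0.034,"rx": -0.6,"ry": 0,"rz": 0,"claw": 0.04},
    {"tx": 0,"ty": 0.0025,"tz": 0.043,"rx": -0.6,"ry": 0,"rz": 0,"claw": 0.04},
    {"tx": 0,"ty": 0.0026,"tz": 0.052,"rx": -0.6,"ry": 0,"rz": 0,"claw": 0.04},
    {"tx": 0,"ty": 0.0027,"tz": 0.06,"rx": -0.6,"ry": 0,"rz": 0,"claw": 0.04},
    {"tx": 0,"ty": 0.0027,"tz": 0.06,"rx": -0.6,"ry": 0,"rz": 0,"claw": 0.04},
    {"tx": 0,"ty": 0.0027,"tz": 0.06,"rx": -0.6,"ry": 0,"rz": 0,"claw": 0.04},
  ],
)

```text
t: 16.72
position: [0.5797, 0.0589, 0.1631]
tool_rot: [0.211, 0.751, 0.603, 0.169]
wrist_force: [0.3, -0.2, -1.5]
opening: 0.0496
```

```bash
python3 - <<'E'
from h import *
p=pose();snap("wrist","w11")
for zb in(.12,.07,.062): to(*bp(.028,zb,.547),frm=p)
im=cv2.imread("pics/w11.png")
cv2.imwrite("pics/w11c.png",cv2.resize(im[60:270,160:400],None,fx=2.8,fy=2.8,interpolation=cv2.INTER_CUBIC))
E
```

```text
t 16.77 p [0.58   0.0591 0.1639] f [-0.7  0.8 -1.6] open 0.0500
t mm [-0.1 -0.9 32.3] r deg [0.01 0.02 0.05] n 1.0 1.0
t mm [-0.1 -0.9 82.3] r deg [0.01 0.02 0.05] n 2.0 1.0
t mm [-0.1 -0.9 90.3] r deg [0.01 0.02 0.05] n 3.0 1.0
```

View pics/w11c.png

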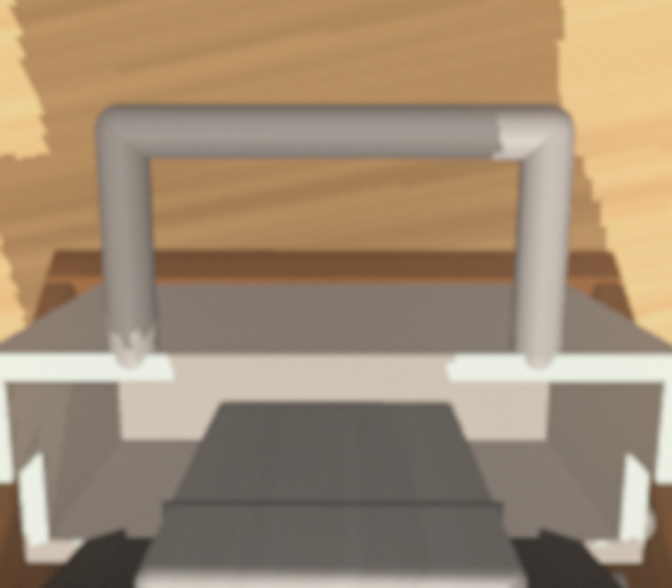

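The foot is just past the front rim with about 5 mm of gap, and it is centred. I'll continue down.

Call:
arm_command(
  rows=[
    {"tx": 0,"ty": -0.0005,"tz": 0.008,"rx": 0,"ry": 0,"rz": 0,"claw": 0.04},
    {"tx": 0,"ty": -0.0007,"tz": 0.018,"rx": 0,"ry": 0,"rz": 0,"claw": 0.04},
    {"tx": 0,"ty": -0.0007,"tz": 0.028,"rx": 0,"ry": 0,"rz": 0,"claw": 0.04},
    {"tx": 0,"ty": -0.0007,"tz": 0.038,"rx": 0,"ry": 0,"rz": 0,"claw": 0.04},
    {"tx": 0,"ty": -0.0007,"tz": 0.048,"rx": 0,"ry": 0,"rz": 0,"claw": 0.04},
    {"tx": 0,"ty": -0.0007,"tz": 0.058,"rx": 0,"ry": 0,"rz": 0,"claw": 0.04},
    {"tx": 0,"ty": -0.0007,"tz": 0.068,"rx": 0,"ry": 0,"rz": 0,"claw": 0.04},
    {"tx": 0,"ty": -0.0007,"tz": 0.076,"rx": 0,"ry": 0,"rz": 0,"claw": 0.04},
    {"tx": 0,"ty": -0.0007,"tz": 0.08,"rx": 0,"ry": 0,"rz": 0,"claw": 0.04},
    {"tx": 0,"ty": -0.0007,"tz": 0.08,"rx": 0,"ry": 0,"rz": 0,"claw": 0.04},
  ],
)

```text
t: 17.6
position: [0.6199, 0.05, 0.0941]
tool_rot: [0.211, 0.751, 0.603, 0.169]
wrist_force: [-0.4, 0.3, -1.7]
opening: 0.0496
```

```bash
python3 - <<'E'
from h import *
p=pose();snap("wrist","w12");snap("side","s12")
for zb in(.07,.062): to(*bp(.028,zb,.547),frm=p)
im=cv2.imread("pics/w12.png")
cv2.imwrite("pics/w12c.png",cv2.resize(im[60:270,160:400],None,fx=2.8,fy=2.8,interpolation=cv2.INTER_CUBIC))
E
```

```text
t 17.65 p [0.6201 0.0501 0.0948] f [-0.2  0.1 -2.1] open 0.0500
t 17.70 p [0.6202 0.0503 0.0954] f [ 0.1  0.3 -2.3] open 0.0499
t mm [-0.1 -0.1  2. ] r deg [-0.    0.01  0.06] n 1.0 1.0
t mm [-0.1 -0.1 10. ] r deg [-0.    0.01  0.06] n 1.0 1.0
```

View pics/w12c.png

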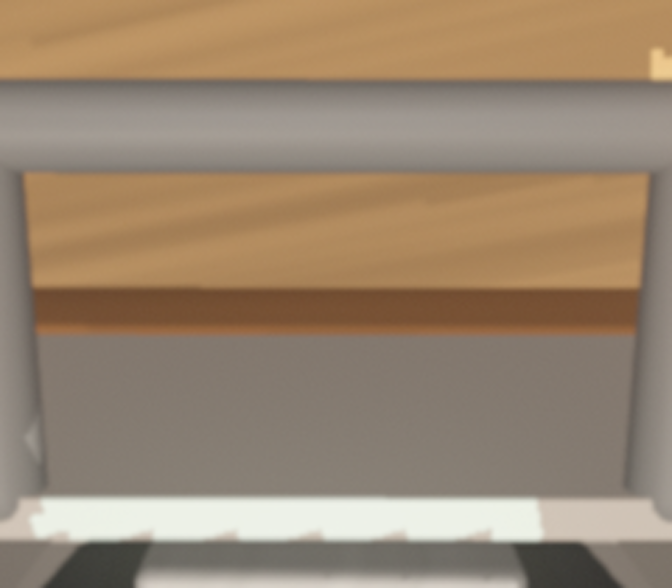

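No contact so far, with ~9 mm left. I'll creep down to the floor.

Call:
arm_command(
  rows=[
    {"tx": 0,"ty": 0,"tz": 0.003,"rx": 0,"ry": 0,"rz": 0,"claw": 0.04},
    {"tx": 0,"ty": 0,"tz": 0.006,"rx": 0,"ry": 0,"rz": 0,"claw": 0.04},
    {"tx": 0,"ty": 0,"tz": 0.008,"rx": 0,"ry": 0,"rz": 0,"claw": 0.04},
    {"tx": 0,"ty": 0,"tz": 0.009,"rx": 0,"ry": 0,"rz": 0,"claw": 0.04},
    {"tx": 0,"ty": 0,"tz": 0.009,"rx": 0,"ry": 0,"rz": 0,"claw": 0.04},
    {"tx": 0,"ty": 0,"tz": 0.009,"rx": 0,"ry": 0,"rz": 0,"claw": 0.04},
  ],
)

```text
t: 18.2
position: [0.6248, 0.0493, 0.0879]
tool_rot: [0.211, 0.75, 0.603, 0.17]
wrist_force: [1.4, -0.6, -2.6]
opening: 0.0497
```

```bash
python3 - <<'E'
from h import *
p=pose();st()
to(*bp(.028,.062,.547),frm=p)
E
```

```text
t 18.20 p [0.6248 0.0493 0.0879] f [ 1.4 -0.6 -2.6] open 0.0497
t mm [-0.4 -1.1  2.2] r deg [ 0.11 -0.03  0.04] n 1.0 1.0
```

Call:
arm_command(
  rows=[
    {"tx": 0,"ty": -0.0005,"tz": 0.0015,"rx": 0,"ry": 0,"rz": 0,"claw": 0.04},
    {"tx": 0,"ty": -0.0005,"tz": 0.003,"rx": 0,"ry": 0,"rz": 0,"claw": 0.04},
    {"tx": 0,"ty": -0.0005,"tz": 0.003,"rx": 0,"ry": 0,"rz": 0,"claw": 0.04},
    {"tx": 0,"ty": -0.0005,"tz": 0.003,"rx": 0,"ry": 0,"rz": 0,"claw": 0.04},
  ],
)

```text
t: 18.53
position: [0.6262, 0.0491, 0.0857]
tool_rot: [0.211, 0.75, 0.603, 0.17]
wrist_force: [-2.5, 1.0, 2.3]
opening: 0.0499
```

```bash
python3 - <<'E'
from h import *
p=pose();st()
to(*bp(.028,.062,.547),frm=p)
E
```

```text
t 18.53 p [0.6262 0.0491 0.0857] f [-2.5  1.   2.3] open 0.0499
t mm [-0.6 -1.2 -0.5] r deg [ 0.15 -0.04  0.04] n 1.0 1.0
```

Contact with the floor: the force has turned upward along the bin's axis at the expected depth. I'll release and withdraw along the axis.

Call:
arm_command(
  rows=[
    {"tx": 0,"ty": 0,"tz": 0,"rx": 0,"ry": 0,"rz": 0,"claw": 0.055},
    {"tx": 0,"ty": 0,"tz": 0,"rx": 0,"ry": 0,"rz": 0,"claw": 0.065},
    {"tx": 0,"ty": 0,"tz": 0,"rx": 0,"ry": 0,"rz": 0,"claw": 0.065},
    {"tx": 0,"ty": 0,"tz": 0,"rx": 0,"ry": 0,"rz": 0,"claw": 0.065},
    {"tx": 0,"ty": 0,"tz": -0.005,"rx": 0,"ry": 0,"rz": 0,"claw": 0.065},
    {"tx": 0,"ty": 0,"tz": -0.015,"rx": 0,"ry": 0,"rz": 0,"claw": 0.065},
    {"tx": 0,"ty": 0,"tz": -0.03,"rx": 0,"ry": 0,"rz": 0,"claw": 0.065},
    {"tx": 0,"ty": 0,"tz": -0.05,"rx": 0,"ry": 0,"rz": 0,"claw": 0.065},
    {"tx": 0,"ty": 0,"tz": -0.075,"rx": 0,"ry": 0,"rz": 0,"claw": 0.065},
    {"tx": 0,"ty": 0,"tz": -0.1,"rx": 0,"ry": 0,"rz": 0,"claw": 0.065},
    {"tx": 0,"ty": 0,"tz": -0.13,"rx": 0,"ry": 0,"rz": 0,"claw": 0.065},
    {"tx": 0,"ty": 0,"tz": -0.14,"rx": 0,"ry": 0,"rz": 0,"claw": 0.065},
  ],
)

```text
t: 19.53
position: [0.5548, 0.0656, 0.2094]
tool_rot: [0.212, 0.75, 0.602, 0.173]
wrist_force: [1.7, 1.1, 0.2]
opening: 0.065
```

```bash
python3 - <<'E'
from h import *
snap("wrist","w13");snap("side","s13");p=pose()
to(*bp(-.018,.18,.547),frm=p);to(*bp(-.018,.092,.547),frm=p)
im=cv2.imread("pics/s13.png");cv2.imwrite("pics/s13c.png",cv2.resize(im[120:300,150:390],None,fx=3.3,fy=3.3,interpolation=cv2.INTER_CUBIC))
E
```

```text
t 19.58 p [0.5554 0.0658 0.2101] f [0.  0.  0.2] open 0.0648
t 19.63 p [0.5555 0.0655 0.2081] f [ 0.4  0.5 -0.1] open 0.0651
t mm [ -1.4 -49.   23.5] r deg [ 0.43 -0.19  0.01] n 2.0 1.0
t mm [ -1.7 -49.7 111.5] r deg [ 0.43 -0.19  0.01] n 3.0 1.0
```

View pics/w13.png

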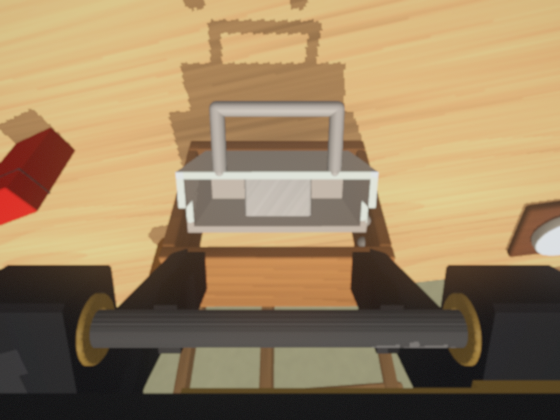

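View pics/s13c.png

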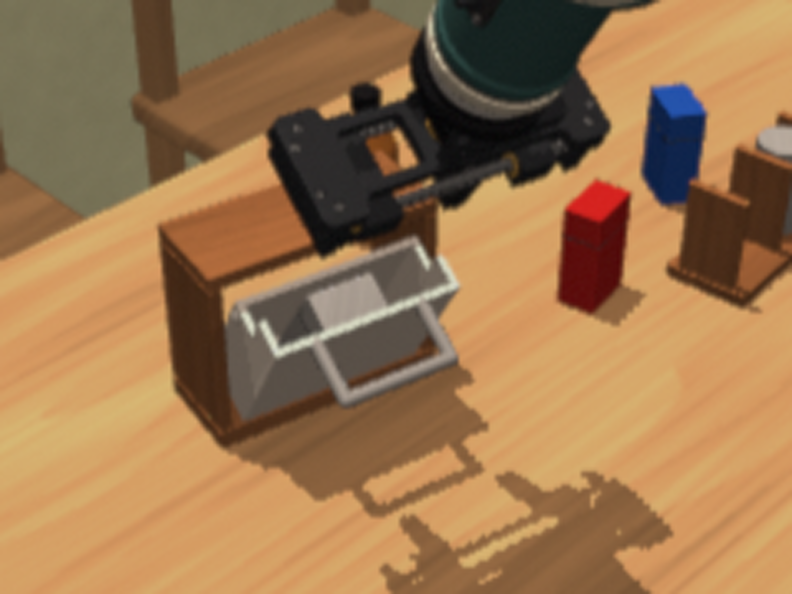

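The tin stands in the bin at (278,195) in the wrist view, its top below the rim, leaning lightly towards the front wall. Next I'll close the fingers and enter the gap behind the bar.

Call:
arm_command(
  rows=[
    {"tx": 0,"ty": -0.02,"tz": 0,"rx": 0,"ry": 0,"rz": 0,"claw": 0},
    {"tx": -0.0015,"ty": -0.049,"tz": 0,"rx": 0.4,"ry": -0.2,"rz": 0,"claw": 0},
    {"tx": -0.0015,"ty": -0.049,"tz": 0.01,"rx": 0.4,"ry": -0.2,"rz": 0,"claw": 0},
    {"tx": -0.0015,"ty": -0.049,"tz": 0.0235,"rx": 0.4,"ry": -0.2,"rz": 0,"claw": 0},
    {"tx": -0.0015,"ty": -0.049,"tz": 0.0235,"rx": 0.4,"ry": -0.2,"rz": 0,"claw": 0},
    {"tx": -0.0015,"ty": -0.049,"tz": 0.0235,"rx": 0.4,"ry": -0.2,"rz": 0,"claw": 0},
    {"tx": -0.0015,"ty": -0.049,"tz": 0.0235,"rx": 0.4,"ry": -0.2,"rz": 0,"claw": 0},
    {"tx": -0.0015,"ty": -0.049,"tz": 0.0235,"rx": 0.4,"ry": -0.2,"rz": 0,"claw": 0},
  ],
)

```text
t: 20.3
position: [0.5259, 0.0696, 0.1593]
tool_rot: [0.21, 0.751, 0.603, 0.166]
wrist_force: [-0.6, -0.6, -0.1]
opening: 0.0137
```

```bash
python3 - <<'E'
from h import *
snap("wrist","w14");p=pose();print(state()['joint_pos'])
to(*bp(-.018,.18,.547),frm=p);to(*bp(-.018,.092,.547),frm=p)
E
```

```text
t 20.35 p [0.5259 0.0697 0.1595] f [ 0.  -0.2 -0.8] open 0.0099
[ 0.23   -0.2155  2.3445 -0.4398  0.5599 -0.8011]
t mm [ 1.   1.9 -2.2] r deg [-0.25  0.16  0.02] n 1.0 1.0
t mm [ 1.2  2.2 85.8] r deg [-0.25  0.16  0.02] n 3.0 1.0
```

View pics/w14.png

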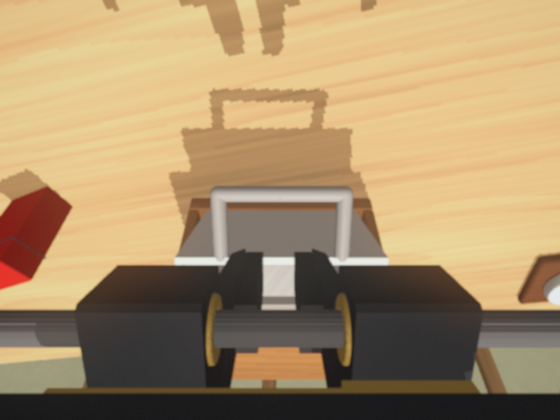

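Call:
arm_command(
  rows=[
    {"tx": 0.001,"ty": 0.002,"tz": 0,"rx": -0.2,"ry": 0,"rz": 0,"claw": 0},
    {"tx": 0.001,"ty": 0.002,"tz": 0.01,"rx": -0.2,"ry": 0,"rz": 0,"claw": 0},
    {"tx": 0.001,"ty": 0.002,"tz": 0.022,"rx": -0.2,"ry": 0,"rz": 0,"claw": 0},
    {"tx": 0.001,"ty": 0.002,"tz": 0.034,"rx": -0.2,"ry": 0,"rz": 0,"claw": 0},
    {"tx": 0.001,"ty": 0.002,"tz": 0.046,"rx": -0.2,"ry": 0,"rz": 0,"claw": 0},
    {"tx": 0.001,"ty": 0.002,"tz": 0.058,"rx": -0.2,"ry": 0,"rz": 0,"claw": 0},
    {"tx": 0.001,"ty": 0.002,"tz": 0.066,"rx": -0.2,"ry": 0,"rz": 0,"claw": 0},
    {"tx": 0.001,"ty": 0.002,"tz": 0.066,"rx": -0.2,"ry": 0,"rz": 0,"claw": 0},
  ],
)

```text
t: 21.02
position: [0.56, 0.0623, 0.1014]
tool_rot: [0.21, 0.751, 0.603, 0.166]
wrist_force: [0.3, -0.7, -0.4]
opening: 0.0005
```

Call:
arm_command(
  rows=[
    {"tx": 0,"ty": 0,"tz": 0.007,"rx": 0,"ry": 0,"rz": 0,"claw": 0},
    {"tx": 0,"ty": 0,"tz": 0.014,"rx": 0,"ry": 0,"rz": 0,"claw": 0},
    {"tx": 0,"ty": 0,"tz": 0.018,"rx": 0,"ry": 0,"rz": 0,"claw": 0},
    {"tx": 0,"ty": 0,"tz": 0.018,"rx": 0,"ry": 0,"rz": 0,"claw": 0},
  ],
)

```text
t: 21.35
position: [0.5695, 0.0605, 0.0873]
tool_rot: [0.211, 0.751, 0.603, 0.167]
wrist_force: [-0.8, -0.7, 0.0]
opening: 0.0006
```

```bash
python3 - <<'E'
from h import *
snap("side","s15");p=pose()
to(*bp(-.018,.092,.547),frm=p)
print()
for th,xb in [(.547,-.008),(.50,-.006),(.45,-.006),(.4,-.006),(.35,-.006),(.3,-.006),(.25,-.006),(.2,-.006)]: to(*bp(xb,.092,th),frm=p)
E
```

```text
t 21.40 p [0.5695 0.0605 0.0876] f [0.9 0.2 1.4] open 0.0004
t mm [0.5 1.2 1.2] r deg [-0.12  0.19  0.05] n 1.0 1.0

t mm [ 0.5 11.2  1.2] r deg [-0.12  0.19  0.05] n 1.0 1.0
t mm [ 0.5 17.6  1. ] r deg [2.57 0.19 0.04] n 1.0 1.0
t mm [ 0.5 22.2  1.1] r deg [5.43 0.19 0.04] n 1.0 1.0
t mm [ 0.5 26.8  1.3] r deg [8.3  0.19 0.03] n 1.0 2.0
t mm [ 0.5 31.4  1.8] r deg [11.16  0.19  0.03] n 1.0 2.0
t mm [ 0.5 35.9  2.5] r deg [14.03  0.19  0.02] n 1.0 2.0
t mm [ 0.5 40.4  3.4] r deg [16.89  0.19  0.02] n 1.0 3.0
t mm [ 0.5 44.9  4.6] r deg [19.76  0.19  0.01] n 2.0 3.0
```

Call:
arm_command(
  rows=[
    {"tx": 0.0005,"ty": 0.006,"tz": 0.001,"rx": 0,"ry": 0,"rz": 0,"claw": 0},
    {"tx": 0.0005,"ty": 0.011,"tz": 0.001,"rx": 0,"ry": 0,"rz": 0,"claw": 0},
    {"tx": 0.0005,"ty": 0.0145,"tz": 0.001,"rx": 1.2,"ry": 0,"rz": 0,"claw": 0},
    {"tx": 0.0005,"ty": 0.0176,"tz": 0.001,"rx": 2.6,"ry": 0,"rz": 0,"claw": 0},
    {"tx": 0.0005,"ty": 0.02,"tz": 0.001,"rx": 4,"ry": 0,"rz": 0,"claw": 0},
    {"tx": 0.0005,"ty": 0.0222,"tz": 0.001,"rx": 5.4,"ry": 0,"rz": 0,"claw": 0},
    {"tx": 0.0005,"ty": 0.0268,"tz": 0.0013,"rx": 8.3,"ry": 0,"rz": 0,"claw": 0},
    {"tx": 0.0005,"ty": 0.0314,"tz": 0.0018,"rx": 11.2,"ry": 0,"rz": 0,"claw": 0},
    {"tx": 0.0005,"ty": 0.0359,"tz": 0.0025,"rx": 14,"ry": 0,"rz": 0,"claw": 0},
    {"tx": 0.0005,"ty": 0.0404,"tz": 0.0034,"rx": 16.9,"ry": 0,"rz": 0,"claw": 0},
    {"tx": 0.0005,"ty": 0.0449,"tz": 0.0046,"rx": 19.8,"ry": 0,"rz": 0,"claw": 0},
    {"tx": 0.0005,"ty": 0.0449,"tz": 0.0046,"rx": 19.8,"ry": 0,"rz": 0,"claw": 0},
  ],
)

```text
t: 22.4
position: [0.6127, 0.052, 0.1092]
tool_rot: [0.079, 0.776, 0.622, 0.062]
wrist_force: [1.3, -0.6, 0.8]
opening: 0.0006
```

```bash
python3 - <<'E'
from h import *
snap("side","s16");p=pose()
for th,xb in [(.2,-.006),(.15,-.006),(.1,-.005),(.05,-.005),(.0,-.005),(0,-.003),(0,0)]: to(*bp(xb,.092,th),frm=p)
im=cv2.imread("pics/s16.png");cv2.imwrite("pics/s16c.png",cv2.resize(im[120:300,150:390],None,fx=3.3,fy=3.3,interpolation=cv2.INTER_CUBIC))
E
```

```text
t 22.45 p [0.6119 0.052  0.1087] f [-0.6 -0.6  0.4] open 0.0003
t mm [-0.3 -2.7  1.2] r deg [ 0.18  0.12 -0.08] n 1.0 1.0
t mm [-0.3  1.9  1. ] r deg [ 3.04  0.12 -0.08] n 1.0 1.0
t mm [-0.3  7.5  1.2] r deg [ 5.91  0.12 -0.09] n 1.0 1.0
t mm [-0.3 12.1  1.5] r deg [ 8.77  0.12 -0.09] n 1.0 2.0
t mm [-0.3 16.6  2.1] r deg [11.63  0.11 -0.09] n 1.0 2.0
t mm [-0.3 18.6  2.5] r deg [11.63  0.11 -0.09] n 1.0 2.0
t mm [-0.3 21.5  3.1] r deg [11.63  0.11 -0.09] n 1.0 2.0
```

View pics/s16c.png

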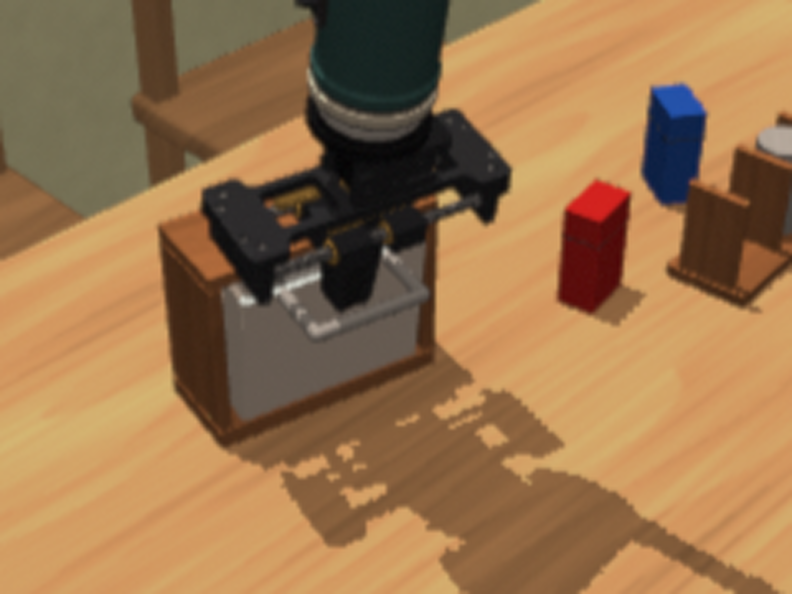

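The bin has followed to ~0.15. Now the last stretch through the click, slowly.

Call:
arm_command(
  rows=[
    {"tx": 0,"ty": 0.002,"tz": 0.001,"rx": 1.5,"ry": 0,"rz": 0,"claw": 0},
    {"tx": 0,"ty": 0.0045,"tz": 0.001,"rx": 3,"ry": 0,"rz": 0,"claw": 0},
    {"tx": 0,"ty": 0.007,"tz": 0.001,"rx": 4.5,"ry": 0,"rz": 0,"claw": 0},
    {"tx": 0,"ty": 0.0095,"tz": 0.0012,"rx": 6,"ry": 0,"rz": 0,"claw": 0},
    {"tx": 0,"ty": 0.012,"tz": 0.0015,"rx": 8.7,"ry": 0,"rz": 0,"claw": 0},
    {"tx": 0,"ty": 0.0145,"tz": 0.002,"rx": 10.5,"ry": 0,"rz": 0,"claw": 0},
    {"tx": 0,"ty": 0.0165,"tz": 0.002,"rx": 11.6,"ry": 0,"rz": 0,"claw": 0},
    {"tx": 0,"ty": 0.0165,"tz": 0.002,"rx": 11.6,"ry": 0,"rz": 0,"claw": 0},
    {"tx": 0,"ty": 0.0165,"tz": 0.002,"rx": 11.6,"ry": 0,"rz": 0,"claw": 0},
  ],
)

```text
t: 23.2
position: [0.6226, 0.0495, 0.1086]
tool_rot: [-0.002, 0.78, 0.626, -0.004]
wrist_force: [-8.8, 1.1, 6.5]
opening: 0.0005
```

```bash
python3 - <<'E'
from h import *
snap("side","s17");p=pose();d=p[0]-H;print(d@ex,d@ey,d[2])
im=cv2.imread("pics/s17.png");cv2.imwrite("pics/s17c.png",cv2.resize(im[120:300,150:390],None,fx=3.3,fy=3.3,interpolation=cv2.INTER_CUBIC))
E
```

```text
t 23.25 p [0.6226 0.0495 0.1085] f [-8.4  0.8  6.6] open 0.0002
-0.010675524973660417 0.00015981466114884703 0.09053283676385446
```

View pics/s17c.png

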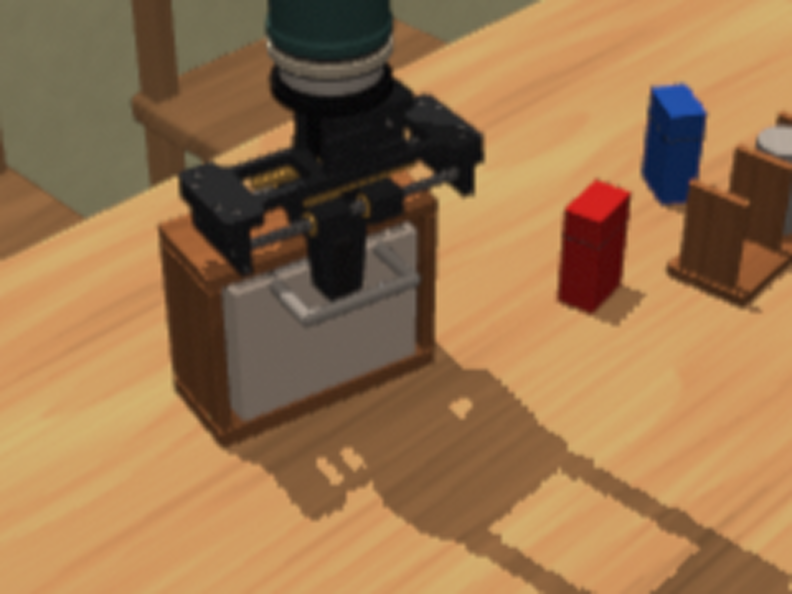

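Call:
arm_command(
  rows=[
    {"tx": 0,"ty": 0.0015,"tz": 0,"rx": 0,"ry": 0,"rz": 0,"claw": 0},
    {"tx": 0,"ty": 0.003,"tz": 0,"rx": 0,"ry": 0,"rz": 0,"claw": 0},
    {"tx": 0,"ty": 0.003,"tz": 0,"rx": 0,"ry": 0,"rz": 0,"claw": 0},
    {"tx": 0,"ty": 0.003,"tz": 0,"rx": 0,"ry": 0,"rz": 0,"claw": 0},
  ],
)

```text
t: 23.58
position: [0.6225, 0.0495, 0.1086]
tool_rot: [-0.004, 0.78, 0.626, -0.006]
wrist_force: [-18.3, 3.2, 12.6]
opening: 0.0008
```

Call:
arm_command(
  rows=[
    {"tx": 0,"ty": 0.0015,"tz": 0,"rx": 0,"ry": 0,"rz": 0,"claw": 0},
    {"tx": 0,"ty": 0.003,"tz": 0,"rx": 0,"ry": 0,"rz": 0,"claw": 0},
    {"tx": 0,"ty": 0.003,"tz": 0,"rx": 0,"ry": 0,"rz": 0,"claw": 0},
    {"tx": 0,"ty": 0.003,"tz": 0,"rx": 0,"ry": 0,"rz": 0,"claw": 0},
  ],
)

```text
t: 23.92
position: [0.6223, 0.0495, 0.1086]
tool_rot: [-0.006, 0.78, 0.626, -0.008]
wrist_force: [-26.8, 5.1, 19.3]
opening: 0.0003
```

```bash
python3 - <<'E'
from h import *
st();p=pose();d=p[0]-H;print(d@ex,d@ey,d[2])
E
```

```text
t 23.92 p [0.6223 0.0495 0.1086] f [-26.8   5.1  19.3] open 0.0003
-0.010941533620697146 0.00010401953432669309 0.09057140575743215
```

The force rises with no movement, so this is a hard stop. I'll back off, rise and check the angle.

Call:
arm_command(
  rows=[
    {"tx": 0,"ty": -0.006,"tz": 0,"rx": 0,"ry": 0,"rz": 0,"claw": 0},
    {"tx": 0,"ty": -0.014,"tz": 0,"rx": 0,"ry": 0,"rz": 0,"claw": 0},
    {"tx": 0,"ty": -0.014,"tz": 0,"rx": 0,"ry": 0,"rz": 0,"claw": 0},
    {"tx": 0,"ty": -0.014,"tz": -0.008,"rx": 0,"ry": 0,"rz": 0,"claw": 0},
    {"tx": 0,"ty": -0.014,"tz": -0.02,"rx": 0,"ry": 0,"rz": 0,"claw": 0},
    {"tx": 0,"ty": -0.014,"tz": -0.04,"rx": 0,"ry": 0,"rz": 0,"claw": 0},
    {"tx": 0,"ty": -0.02,"tz": -0.07,"rx": 0,"ry": 0,"rz": 0,"claw": 0},
    {"tx": 0,"ty": -0.04,"tz": -0.1,"rx": 0,"ry": 0,"rz": 0,"claw": 0},
    {"tx": 0,"ty": -0.06,"tz": -0.13,"rx": 0,"ry": 0,"rz": 0,"claw": 0},
    {"tx": 0,"ty": -0.07,"tz": -0.16,"rx": 0,"ry": 0,"rz": 0,"claw": 0},
    {"tx": 0,"ty": -0.07,"tz": -0.16,"rx": 0,"ry": 0,"rz": 0,"claw": 0},
  ],
)

```text
t: 24.83
position: [0.5666, 0.0635, 0.2785]
tool_rot: [0.004, 0.78, 0.626, 0.004]
wrist_force: [1.0, -0.1, 0.7]
opening: 0.0
```

```bash
python3 - <<'E'
from h import *
snap("wrist","w18");P=PP("w18");snap("scene","sc18");snap("side","s18")
for th in(0,.03,.06,.1):
    print(th,proj("",np.array([bp(-.042,.104,th,y)[0] for y in(-.04,0,.04)]),P).round(1).tolist(),proj("side",np.array([bp(-.042,.104,th,y)[0] for y in(-.04,.04)])).round(1).tolist())
im=cv2.imread("pics/w18.png");print(im[190:270:1,240,1])
im=cv2.imread("pics/sc18.png");a=cv2.resize(im[130:290,110:340],None,fx=3.4,fy=3.4,interpolation=cv2.INTER_CUBIC)
cv2.imwrite("pics/sc18c.png",a)
im=cv2.imread("pics/s18.png");cv2.imwrite("pics/s18c.png",cv2.resize(im[135:275,190:440],None,fx=3.2,fy=3.2,interpolation=cv2.INTER_CUBIC))
E
```

```text
t 24.88 p [0.5665 0.0632 0.2755] f [-0.1  0.2  0.4] open 0.0004
t 24.93 p [0.5655 0.063  0.2725] f [ 0.2  0.2 -0.2] open 0.0005
t 24.98 p [0.5646 0.0629 0.2702] f [-0.  -0.2  0.1] open 0.0001
0 [[232.8, 220.3], [277.7, 220.2], [322.5, 220.2]] [[275.6, 203.3], [243.7, 215.3]]
0.03 [[232.9, 216.5], [277.7, 216.5], [322.5, 216.4]] [[276.3, 204.5], [244.4, 216.5]]
0.06 [[232.9, 212.8], [277.7, 212.7], [322.4, 212.7]] [[277.1, 205.7], [245.2, 217.8]]
0.1 [[233.0, 207.9], [277.7, 207.8], [322.3, 207.7]] [[278.1, 207.4], [246.2, 219.6]]
[192 192 193 193 193 192 188 174 149 134 132 132 132 132 130 129 129 131
 134 136 134 131 127 124 119 116 125 146 164 179 194 201 200 194 184 167
 136 107 108 113 115 114 114 115 114 114 114 114 113 114 114 114 114 114
 114 113 113 114 113 114 112 111 111 111 110 111 111 111 110 110 109 109
 107 103  89  62  42  38  39  38]
```

View pics/w18.png

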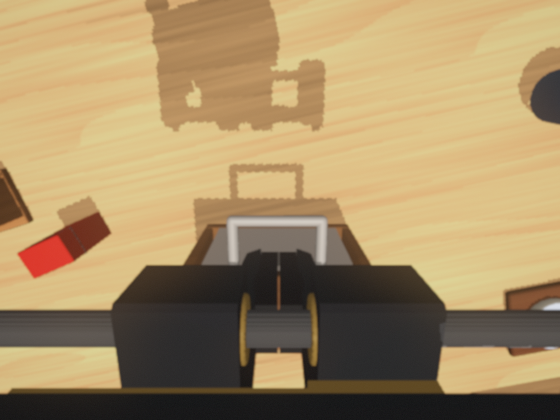

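View pics/sc18c.png

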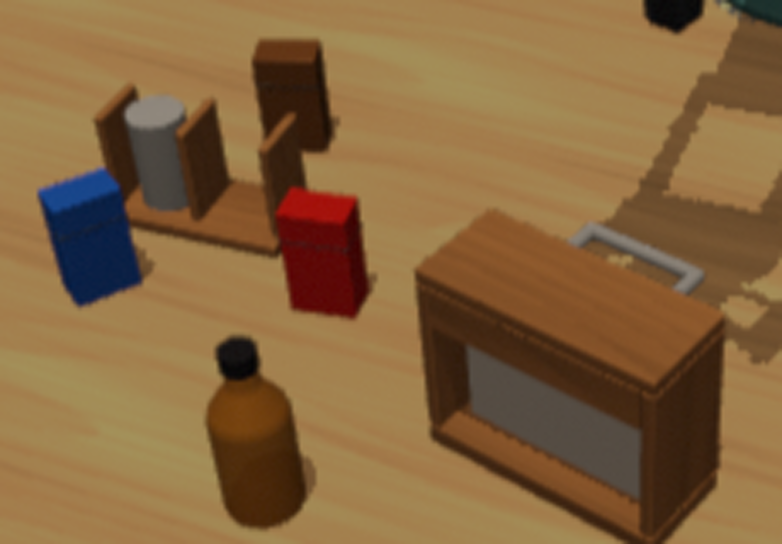

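View pics/s18c.png

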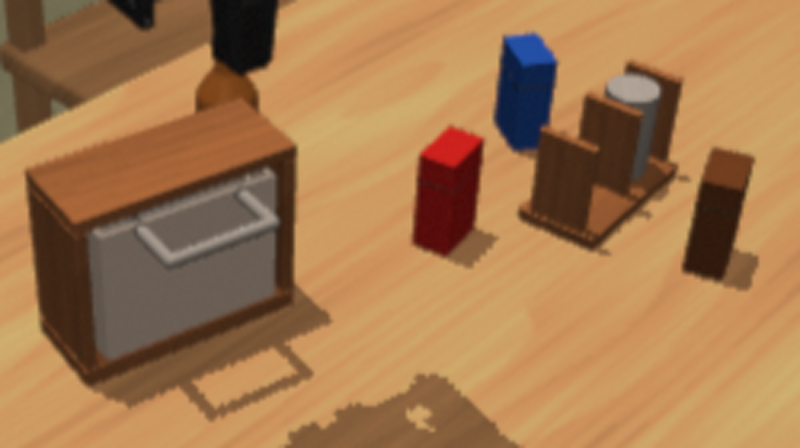

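The bar is back where it began. For a sharper check I'll compare the handle region in both fixed views with the starting pictures.

```bash
python3 - <<'E'
from h import *
g=lambda f:cv2.imread(f"pics/{f}.png",0).astype(np.float32)
for a,b,(u0,u1,v0,v1) in [("side0","s18",(232,284,188,222)),("scene0","sc18",(275,322,193,218)),("side0","s18",(430,500,0,1))][:2]:
    A,B_=g(a)[v0:v1,u0:u1],g(b)[v0:v1,u0:u1]
    print(a,np.abs(A-B_).mean(),cv2.phaseCorrelate(A,B_,cv2.createHanningWindow(A.shape[::-1],cv2.CV_32F)))
for nm,(u0,u1,v0,v1) in {"jar":(145,168,155,200),"soy":(168,205,225,290),"cup":(430,480,235,290)}.items():
    print(nm,np.abs(g("scene0")[v0:v1,u0:u1]-g("sc18")[v0:v1,u0:u1]).mean())
st()
E
```

```text
side0 4.6696835 ((0.06498987625457886, -0.03619267563191997), 1.0217071487089244)
scene0 20.354893 ((-0.30792970138259435, 0.5203086077047345), 0.46604389349619546)
jar 2.8763285
soy 3.1347194
cup 2.9523637
t 24.98 p [0.5646 0.0629 0.2702] f [-0.  -0.2  0.1] open 0.0001
```

```bash
python3 - <<'E'
from workcell import r,state
r.sign_off();print(state()['t'])
E
```

```text
the job is handed in; nothing more can be done
the job is handed in; nothing more can be done
```

I finished the job and handed it in at about 25 s. I lifted the tin from the caddy, stood it upright on the counter and let go, and pulled the bin open to about 0.545 rad. I then picked the tin up across its 50 mm, lowered it to floor contact in the open bin, let go, and pushed the bin along its arc to a hard stop.

**Bin shut:** In the side view the handle is within 0.07 px of its starting picture; 0.03 rad would shift it by about 1.4 px. The push force rose to about 33 N with no further movement.

**Bystanders and arm:** The jar, cup and soy bottle look unchanged in the scene picture. The arm was clear and the wrist force was near zero when I handed in.

**Checks that fell short:**
- The same handle comparison in the scene view was no use, because the robot's shadow lay across it.
- I last saw the tin just before shutting: foot down in the bin, leaning lightly on the front wall. It can't be seen with the bin shut, so its final stance is inferred from that picture and the full closure.

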